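# Fit the drill's depth stop, set its dial and lock it

### The arm

A 6-joint arm with a two-finger parallel gripper is mounted at the origin on the work surface. World frame = base frame: x ahead of the robot, y to its left, z up, the work surface at z = 0. Lengths are in m, angles in rad, forces in N, time in s.
With the tool pointing down it reaches from about 0.375 to 0.975 m from the base axis. Payload 3.8 kg.
Tool frame: the origin (TCP) lies on the centre line of the jaws, within the pads' length; the fingertips stand 8 mm ahead of it and the grasp point (between the pads) lies 11 mm behind it; z points along the fingers, y is the direction in which the jaws open and shut (so a half turn about z gives the same grasp; the last joint's range is limited). The gripper opens to 85 mm and grips with 20 to 120 N. Pads are 22 mm wide; open, the fingers measure 114 mm over their backs; the gripper's body (76 mm by 85 mm) begins 54 mm behind the grasp point. The pads swing forward as they close: fully open they stand 13 mm farther back than shut.
Start: joints at [-1.258, 0.264, 1.604, -0, 1.274, -0.037], TCP at [0.231, -0.634, 0.239] pointing down, gripper open.
Joint ranges: [-2.63, 2.63], [-0.94, 2.18], [0.31, 2.57], [-1.31, 4.45], [0, 2.66], [-2.55, 2.55]. Speed limits (rad/s): [2.57, 2.57, 3.14, 3.14, 3.14, 3.14].

### API

Orientations are given as a rotation vector (axis times angle).
In Python, from workcell import * gives the robot as it stands.
- The arm moves only by the tool play_rows, never from a script. Its arguments are lists of equal length, an entry for each row: "slide": the shift along the tool's x, y, z in cm, a list of three; "delta_rot": the turn, a rotation vector about the tool's x, y, z in rad, a list of three. In form: {"slide": [[x, y, z], ...], "delta_rot": [[wx, wy, wz], ...]}. A call has 1 to 12 rows; each row is the pose to reach, as a shift and turn from the pose measured when the call began, along the tool's axes at that moment; what a row does not reach only later rows make up. A row lasts 1/12 s, in which the tool goes at most 41.7 mm and 7.16 degrees, less where a joint would pass 70% of its speed; a pose out of reach is approached as far as the arm can. A call with a gripper value outside its range is refused whole. "hand" is the opening, from 0 (shut) to 1 (fully open), set as the call begins (left out, the last holds). The fingers move at their own pace and stop on an object; "force" is the grip in N (left out, the last holds). Time passes only in rows, so rows that repeat a pose let the fingers close. It gives the time, the measured TCP pose, the force and the opening at its end, in the units of the state.
- read_state(): the state, without advancing time (a new reading comes with each control period).
- read_camera(name): name is "scene" or "top"; returns a dict with "image" (400x640x3 uint8, red, green, blue), "depth" (400x640 float32, m along the optical axis (not along the pixel's ray), 0 where there is no reading), "fovy" (degrees; the focal length in pixels is half the picture's height over the tangent of half this angle, whatever the lens; pixels are square), "cx", "cy" (the principal point, pixels), "world_from_camera" (4x4, takes a point from camera to world coordinates). Camera axes: x right, y up, looking along -z (the intrinsics and any distortion apply to the point x, -y, -z); pixel columns grow to the right and rows downward; lengths in m; the calibration is good to about 2 mm. A picture is of the moment at which its call begins.
- finish_job(): hands the job in, once; it reports no verdict.
Trained networks look in a picture, given as the dict that the camera call returned (one of the last four; its "shot" number tells which), for a name from the list of things; names that differ only in an ending like _2 or _b are one class to them, and where a whole thing is asked for, a point or a joint stands for the part that bears it (a point fixed in the world has none). Each returns a list of dicts, best first, with "conf" (0 to 1); they miss things now and then, are a little off and sometimes report something else, mostly with a low value. They report only what shows in the picture. A call takes as long as a camera call. They do not tell look-alikes from the thing itself.
- spot_in(target, picture): "bbox" ([centre column, centre row, width, height] in pixels, round what is visible of it).
- landmark_of(target, picture): "at" ([column, row] in pixels: a listed point, or the origin of a listed thing).
The state is a dict: "time": time; "q": joint angles; "joint_vel": joint speeds; "joint_torque": joint torques, N m; "tool_pos": TCP position; "tcp_rot": TCP orientation; "wrist_force": force on the tool from outside, world axes, zero at the start; "torque": the same for the moment, N m; "width": opening from 0.0 (shut) to 1.0 (fully open).
Only numpy, scipy, OpenCV 4.12 (cv2) and the standard library are available. Lean on these libraries where they do the work, as an engineer would, in place of code of your own. Each camera call takes 0.05 s, during which the arm holds its last target.

### The job

One of the two guide channels on the drill bed already holds a plain stop; carry the depth stop (it has a lug to lift it by) over and lay it flat between the rails of the free channel, about midway along them. Only then turn its pointer knob to the broad long mark on the dial, and after that turn the six-sided lock ring under the knob clockwise (seen from above) all the way until it stops, with the pointer still on the mark. Leave the plain stop and the other things on the bench where they are.

Things in the scene. Friction and masses are not known exactly. Their poses are not given: they have to be found in the camera images.
- stop: The loose depth stop, 0.54 kg: aluminium base 160 (x) x 60 (y) x 20 (z) mm, origin at the centre of its underside, z up. Lug on its -x half, dial on its +x half. Centre of mass near x = -15 mm. Starts flat on the bench on the robot's right, lug end roughly towards the robot.
- lug_grip (a point): Where to grip the carrying lug, on its centre line at x = -40, z = 46 mm in the stop's frame. The lug is an upright block 28 (x) x 14 (y) mm, from z = 20 to 64 mm above the underside, gripped across its 14 mm; axes as the stop's.
- dial (a point): Centre of the top of the black round dial plate (84 mm across, at x = +45, z = 20 to 24 mm in the stop's frame); axes as the stop's. White marks lie round its rim every 30 degrees; the one to set is twice as long and three times as broad as the rest. The lock ring is above the plate, and the pointer knob above the ring.
- stop_knob (a joint): Turn of the pointer knob in rad, growing clockwise seen from above, range 0 to 3.0. At 0 the pointer points along the stop's +x (away from the lug); it points on the broad long mark at 2.094 (120 degrees clockwise from the stop's +x). Stays where it is left, light friction (0.05 N m). The lock ring neither drags nor blocks it.
- stop_ring (a joint): Turn of the lock ring in rad, growing clockwise seen from above; it starts loose (0.1 to 0.6) and is tight at its stop at 2.6. Friction 0.12 N m, stays where it is left. The turn is longer than a wrist can comfortably make in one grasp: let go and take it again on other flats.
- knob_grip (a point): On the knob's axis at the height to grip, 78 mm above the stop's underside. The knob is an upright black bar, 16 mm thick and 43 mm long, pointed (with a white line on top) at the pointer end; this frame's x runs along the bar to the pointer, its y across the 16 mm that are gripped. The bar is 34 mm high, 58 to 92 mm above the underside.
- ring_grip (a point): On the ring's axis, 49 mm above the stop's underside, the height to grip (fingertips then clear the dial plate). The ring is a dark steel hexagon, 56 mm across flats, 65 mm across corners, 26 mm high (28 to 54 mm above the underside). Pairs of opposite flats face along this frame's x and at 60 and 120 degrees from it. Gripped from above, fingers astride the knob, which ends 43 mm above this point.
- bed: The drill bed, fixed to the bench: a grey plate 210 (x) x 230 (y) x 10 mm with two guide channels along its x. Origin at the centre of its underside. Each channel lies between two steel rails 190 mm long, 8 mm thick and 12 mm high, 68 mm apart inside. Channel centres at y = +65 and -65 mm.
- channel_left (a point): Centre of the floor of the channel at the bed's +y (robot's left), 10 mm above the bench; x runs along the rails, y across.
- channel_right (a point): Centre of the floor of the channel at the bed's -y, 10 mm above the bench; x runs along the rails, y across.
- plain_stop: The plain stop already fitted in one of the two channels: aluminium base 160 x 60 x 20 mm with an upright plate (to 60 mm height) near its +x end, no dial. Origin at the centre of its underside. The channel without it is the free one, and shows a thin dark liner on its floor.
- tape: A yellow tape measure, 70 x 40 x 70 mm, standing to the right; origin at the centre of its underside. Bystander.
- wrench: A steel wrench 180 mm long lying beyond the stop, origin at the middle of its underside. Bystander.
- spray_can: A blue spray can, 66 mm across and 190 mm high, standing; origin at the centre of its underside. Bystander.
- jar: A glass jar, 70 mm across and 90 mm high, standing; origin at the centre of its underside. Bystander.
- hammer: A hammer 260 mm long lying to the robot's left; origin at the middle of its underside. Bystander.
Mind the look-alikes: they are no part of the job. What is shaped like the stop but green is not meant.

How it is judged:
By the outcome, as a careful person would: the job done as asked, in the order asked, and still so for the second after the job is handed in, with the robot touching nothing.
It also fails if it takes over 67 s, if anything falls off the work surface, if the arm or the gripper's body presses on something with over 40 N, if the wrist force passes 120 N, or if a joint passes its speed limit or range.

## Working session

There is one attempt and no reset: what is moved stays moved. The work goes in short steps, Python scripts to look and compute and a tool call to move; the robot and the scene stay as the last step left them, time stands still between calls to the robot, and variables do not carry over. Pictures are saved under pics/ and viewed, and the job is handed in when it is done.

Besides the shell and the picture viewer there is one more tool, called as name(argument=value, ...), one argument or row to a line, values as JSON. play_rows: Moves the arm, as the interface text tells. Its arguments: {"type":"object","properties":{"slide":{"type":"array"},"delta_rot":{"type":"array"},"hand":{"type":"number"},"force":{"type":"number"}},"required":["slide","delta_rot"]}

```bash
ls; mkdir -p pics; cat > h.py <<'E'
from workcell import *
import numpy as np, cv2
from scipy.spatial.transform import Rotation as R
def f_of(p): return 200/np.tan(np.radians(p["fovy"])/2)
def pix2w(p,u,v,z=None,d=None):
    f=f_of(p); M=np.array(p["world_from_camera"])
    ray=np.array([(u-p["cx"])/f,-(v-p["cy"])/f,-1.0])
    o=M[:3,3]; dw=M[:3,:3]@ray
    if z is not None: t=(z-o[2])/dw[2]
    else: t=d if d is not None else p["depth"][int(round(v)),int(round(u))]
    return o+t*dw
def w2pix(p,w):
    f=f_of(p); M=np.linalg.inv(np.array(p["world_from_camera"])); c=M[:3,:3]@np.array(w)+M[:3,3]
    return np.array([p["cx"]+f*c[0]/-c[2], p["cy"]-f*c[1]/-c[2]])
def save(p,n,crop=None,s=1):
    im=p["image"][:,:,::-1]
    if crop: im=im[crop[1]:crop[3],crop[0]:crop[2]]
    cv2.imwrite("pics/"+n,cv2.resize(im,None,fx=s,fy=s,interpolation=cv2.INTER_CUBIC))
E
python3 - <<'E'
from h import *
print(read_state())
for n in("top","scene"):
    p=read_camera(n); save(p,n+"0.png"); print(n,p["fovy"],p["cx"],p["cy"],[k for k in p],np.round(p["world_from_camera"],3).tolist())
    for t in["stop","lug_grip","dial","knob_grip","ring_grip","plain_stop","channel_left","channel_right","bed"]:
        for r in landmark_of(t,p)[:2]:
            u,v=r["at"]; print(t,np.round(r["at"],1),round(r["conf"],2),np.round(pix2w(p,u,v),3))
E
```

```text
pics
{'time': 0.0, 'q': array([-1.25790419e+00,  2.64745403e-01,  1.60540342e+00, -1.12226984e-06,
        1.27366386e+00, -3.69063969e-02]), 'joint_vel': array([-2.33062939e-03, -8.55752899e-05, -1.42372523e-03, -1.55713955e-04,
       -5.12842936e-05,  3.27073298e-04]), 'joint_torque': array([ 1.50052809e-03, -5.15105867e+01, -3.67315006e+01, -2.31841177e-04,
        1.29543719e-02, -1.53453834e-05]), 'tool_pos': array([ 0.23110171, -0.6334441 ,  0.23795132]), 'tcp_rot': array([-3.09149938e+00, -5.46283110e-01,  4.81017159e-04]), 'wrist_force': array([0.18269165, 1.21364139, 0.78412179]), 'torque': array([-0.03032508,  0.04837402, -0.00561241]), 'width': 1.0000921041506163}
top 56.29732084917072 317.683968483618 204.59988966307822 ['image', 'depth', 'fovy', 'cx', 'cy', 'world_from_camera', 'shot'] [[-0.03, 0.996, -0.079, 0.449], [-1.0, -0.03, -0.003, 0.013], [-0.005, 0.079, 0.997, 1.148], [0.0, 0.0, 0.0, 1.0]]
stop [388.4 197.8] 0.94 [ 0.552 -0.198  0.024]
stop [243.2 286.2] 0.87 [0.302 0.245 0.021]
lug_grip [401.7 207.5] 0.83 [ 0.519 -0.227  0.065]
lug_grip [251. 283.] 0.59 [0.316
[... 847 characters left out ...]
rip [323.8 283.8] 0.65 [ 0.773 -0.098  0.012]
lug_grip [247.  235.6] 0.58 [ 0.527 -0.238  0.06 ]
dial [209.6 192.5] 0.93 [ 0.294 -0.274  0.058]
dial [268.  251.2] 0.82 [ 0.611 -0.204  0.056]
knob_grip [268.5 240.9] 0.7 [ 0.599 -0.195  0.088]
knob_grip [206.4 183.4] 0.54 [ 0.282 -0.275  0.092]
ring_grip [347.3 137.5] 0.67 [0.287 0.28  0.066]
ring_grip [262.6 251.2] 0.65 [ 0.604 -0.22   0.058]
plain_stop [344.6 215.9] 0.87 [0.588 0.087 0.032]
plain_stop [249.8 233.4] 0.4 [ 0.526 -0.227  0.064]
channel_left [374.  198.9] 0.58 [0.556 0.229 0.008]
channel_right [342.4 215.5] 0.89 [0.584 0.081 0.033]
channel_right [258.3 252.4] 0.46 [ 0.577 -0.225  0.022]
bed [356.6 209.2] 0.96 [0.568 0.149 0.01 ]
```

```bash
python3 - <<'E'
from h import *
p=read_camera("top"); save(p,"t1.png",(200,130,460,320),3)
p=read_camera("scene"); save(p,"s1.png",(170,110,430,310),3)
E
```

```text
(no output)
```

View pics/top0.png

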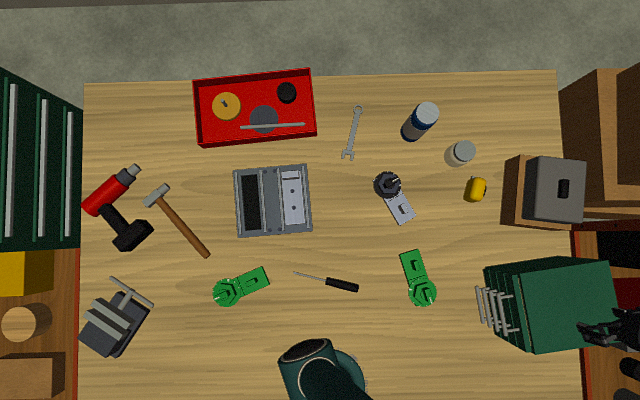

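View pics/t1.png

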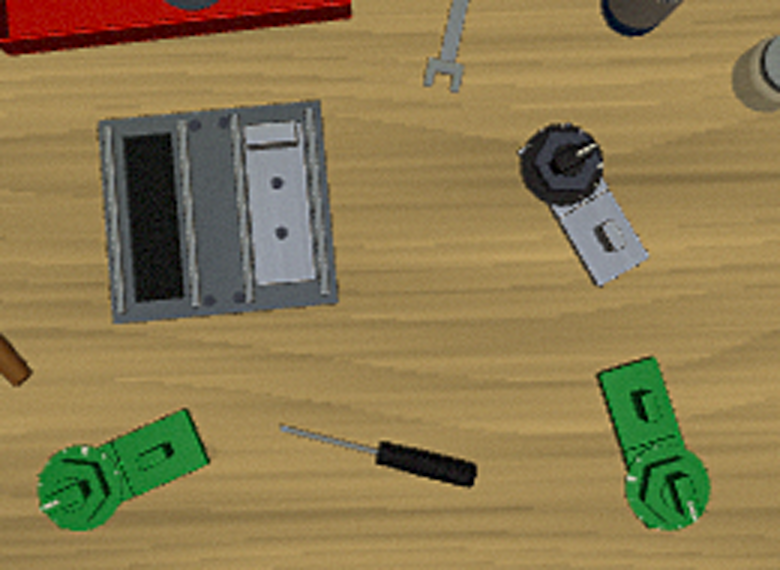

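View pics/s1.png

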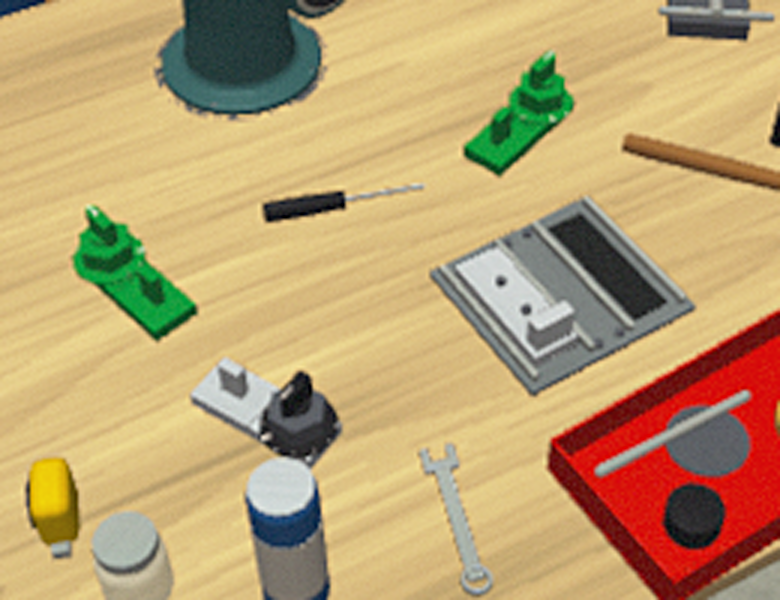

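Candidates for the stop in the top picture: grey with black dial at (395,198), green at (243,285), and green at (417,278). Only the grey one fits, since green is excluded and its lug end faces the robot. The free channel is the left one, with the dark liner at about (250,202). The plain stop is in the right one at (292,197). Next I'll measure these accurately.

```bash
cat >> h.py <<'E'
def cloud(p):
    f=f_of(p); M=np.array(p["world_from_camera"]); d=p["depth"]
    v,u=np.mgrid[0:400,0:640]
    c=np.stack([(u-p["cx"])/f*d,-(v-p["cy"])/f*d,-d],-1)
    w=c@M[:3,:3].T+M[:3,3]; w[d==0]=np.nan
    return w
def inbox(w,x0,x1,y0,y1,z0,z1):
    return (w[...,0]>x0)&(w[...,0]<x1)&(w[...,1]>y0)&(w[...,1]<y1)&(w[...,2]>z0)&(w[...,2]<z1)
E
python3 - <<'E'
from h import *
for n in("top","scene"):
    p=read_camera(n); w=cloud(p); rgb=p["image"].astype(int)
    m=inbox(w,.4,.75,-.35,-.1,-.01,.01); print(n,"bench z",np.median(w[m][:,2]),w[m][:,2].std())
    m=inbox(w,.44,.70,-.3,-.12,.014,.2)
    P=w[m]
    print("hist",np.histogram(P[:,2],bins=np.arange(.01,.11,.005)))
    for nm,z0,z1 in(("base",.014,.027),("lug",.059,.07),("ring",.049,.059),("knob",.086,.099)):
        k=(P[:,2]>z0)&(P[:,2]<z1); Q=P[k]
        if len(Q)>3:
            r=cv2.minAreaRect(Q[:,:2].astype(np.float32)*1000); print(nm,len(Q),np.round(Q.mean(0),4),np.round(r[0],1),np.round(r[1],1),r[2])
    # bed
    m=inbox(w,.42,.72,0.0,.3,.006,.014); r=cv2.minAreaRect(w[m][:,:2].astype(np.float32)*1000); print("bed",r, np.median(w[m][:,2]))
    m=inbox(w,.42,.72,0.0,.3,.018,.026)
    Q=w[m]; 
    r=cv2.minAreaRect(Q[:,:2].astype(np.float32)*1000); print("rails",len(Q),r)
E
```

```text
top bench z 6.473638494486345e-05 0.0021877231581955803
hist (array([  5, 265, 387,  93,   9,  14,  14,  15, 127,  73,  61,  18,   3,
         2,   3,  18,  55,   7,   0]), array([0.01 , 0.015, 0.02 , 0.025, 0.03 , 0.035, 0.04 , 0.045, 0.05 ,
       0.055, 0.06 , 0.065, 0.07 , 0.075, 0.08 , 0.085, 0.09 , 0.095,
       0.1  , 0.105]))
base 727 [ 0.543  -0.2177  0.0211] [ 556. -214.] [166.3  81.9] 27.85715103149414
lug 84 [ 0.5483 -0.2172  0.0636] [ 553.5 -209. ] [113.4  31. ] 26.640867233276367
ring 200 [ 0.5894 -0.1936  0.0541] [ 563.8 -210.9] [129.5  56.5] 28.82244110107422
knob 80 [ 0.5923 -0.1939  0.0918] [ 593.1 -196.4] [15.4 42.8] 24.480627059936523
bed ((571.2705688476562, 155.11024475097656), (293.7062683105469, 281.0128479003906), 0.11324641108512878) 0.010088976964284346
rails 676 ((557.9374389648438, 155.86781311035156), (189.37632751464844, 213.742919921875), 3.5996999740600586)
scene bench z 0.002331692211029912 0.002884149437617364
hist (array([ 10,  79, 233, 167,  44,  26,  28,  24,  59,  94,  33,  42,  12,
        15,   9,  15,  34,  20,   1]), array([0.01 , 0.015, 0.02 , 0.025, 0.03 , 0.035, 0.04 , 0.045, 0.05 ,
       0.055, 0.06 , 0.065, 0.07 , 0.075, 0.08 , 0.085, 0.09 , 0.095,
       0.1  , 0.105]))
base 412 [ 0.5494 -0.2259  0.0222] [ 554.4 -216.3] [166.9  79.9] 31.29149055480957
lug 90 [ 0.5651 -0.211   0.064 ] [ 558.2 -212.3] [127.   50.1] 31.707979202270508
ring 145 [ 0.592  -0.2013  0.0549] [ 569.6 -218. ] [122.7  55.8] 42.31399917602539
knob 64 [ 0.5919 -0.1949  0.093 ] [ 590.7 -194.2] [18.2 42.5] 23.08674430847168
bed ((569.4674682617188, 149.3406982421875), (298.18414306640625, 298.6524353027344), 89.9242935180664) 0.010545630281521001
rails 541 ((557.11376953125, 153.4986114501953), (202.42218017578125, 227.0746612548828), 2.0550332069396973)
```

```bash
python3 - <<'E'
from h import *
from scipy.optimize import minimize
for n in("top","scene"):
    p=read_camera(n); w=cloud(p)
    # lug top near expected
    m=inbox(w,.49,.545,-.25,-.19,.057,.07); Q=w[m]; r=cv2.minAreaRect(Q[:,:2].astype(np.float32)*1000); print(n,"lug",len(Q),Q.mean(0).round(4),(Q[:,:2].min(0)+Q[:,:2].max(0)).round(4)/2,r)
    m=inbox(w,.55,.64,-.25,-.15,.049,.058); Q=w[m]; r=cv2.minEnclosingCircle(Q[:,:2].astype(np.float32)*1000); print("ring",len(Q),r)
    # rectangular base portion, lug half
    m=inbox(w,.44,.70,-.3,-.12,.013,.028); Q=w[m][:,:2]
    c0=np.array([.592,-.195])
    # 2D fit: coverage of model (rect 160x60 minus hidden U disc r42 at +45) against points on pixel grid
    # all-pixels approach: label inside= any height>0.012
    M=inbox(w,.44,.70,-.3,-.12,-.02,.2); A=w[M]; lab=A[:,2]>.011
    if n=="top":
        low=A[:,2]<.030
        A=A[low];lab=lab[low]
        def cost(q):
            c,s=np.cos(q[2]),np.sin(q[2]); d=A[:,:2]-q[:2]; x=d@[c,s]; y=d@[-s,c]
            sd=np.maximum(np.abs(x)-.08,np.abs(y)-.03); dc=np.hypot(x-.045,y)-.042; sd=np.minimum(sd,dc)
            pr=1/(1+np.exp(np.clip(sd/.0015,-50,50))); return ((pr-lab)**2).sum()
        best=min((minimize(cost,[.553,-.212,a],method="Nelder-Mead",options=dict(xatol=1e-5,fatol=1e-3,initial_simplex=[[.553,-.212,a],[.56,-.212,a],[.553,-.205,a],[.553,-.212,a+.1]])) for a in(.35,.45,.55)),key=lambda r:r.fun)
        q=best.x; print("stop",q,np.degrees(q[2]),best.fun); c,s=np.cos(q[2]),np.sin(q[2])
        print("lug pred",q[:2]+np.array([c,s])*-.04,"dial",q[:2]+np.array([c,s])*.045)
        for nm,l in(("lug",[-.04,0,.064]),("dial",[.045,0,.092])):
            print(nm,w2pix(p,[*(q[:2]+np.array([c,s])*l[0]),l[2]]))
E
```

```text
top lug 49 [ 0.5181 -0.2339  0.0632] [ 0.5189 -0.2346] ((517.8780517578125, -234.40672302246094), (27.58896255493164, 13.47152328491211), 27.069150924682617)
ring 182 ((593.3960571289062, -194.76611328125), 31.37104606628418)
stop [ 0.55371632 -0.21702717  0.47626461] 27.287952066763527 40.16317853927882
lug pred [ 0.51816778 -0.23536568] dial [ 0.59370844 -0.19639635]
lug [404.35625955 207.74170125]
dial [391.60121276 180.98770893]
scene lug 32 [ 0.5175 -0.235   0.0646] [ 0.51655 -0.23445] ((515.907470703125, -234.0709991455078), (25.661502838134766, 15.283971786499023), 26.201208114624023)
ring 116 ((590.2135009765625, -194.56903076171875), 31.939476013183594)
```

```bash
cat >> h.py <<'E'
def tgt(x,y,z,yaw_deg):
    a=np.radians(yaw_deg); c,s=np.cos(a),np.sin(a)
    return np.array([x,y,z]),np.array([[c,s,0],[s,-c,0],[0,0,-1]])
def plan(x,y,z,yaw,half=False):
    st=read_state(); p0=np.array(st["tool_pos"]); R0=R.from_rotvec(st["tcp_rot"]).as_matrix()
    p,Rt=tgt(x,y,z,yaw)
    print("now",p0.round(4),"yaw",np.degrees(np.arctan2(R0[1,0],R0[0,0])).round(2),"q",st["q"].round(3),"w",round(st["width"],3),"t",round(st["time"],2),"F",st["wrist_force"].round(1),"T",st["torque"].round(2))
    print("slide cm",(R0.T@(p-p0)*100).round(2).tolist(),"rot",R.from_matrix(R0.T@Rt).as_rotvec().round(3).tolist())
E
python3 -c "
from h import *
plan(.518,-.2347,.15,27)"
```

```text
now [ 0.2313 -0.6341  0.2393] yaw 20.04 q [-1.258  0.264  1.604  0.     1.274 -0.037] w 1.001 t 1.3 F [ 0.6  0.4 -1.1] T [-0.01  0.    0.  ]
slide cm [40.62, -27.7, 8.93] rot [-0.0, -0.0, -0.121]
```

play_rows(
  slide=[
    [4,-2.7,0.5],
    [8,-5.4,1],
    [12,-8.1,2],
    [16,-10.8,3],
    [20,-13.5,4],
    [23,-15.6,5],
    [26,-17.7,6],
    [29,-19.8,7],
    [32,-21.9,8],
    [35,-24,8.9],
    [38,-26,8.9],
    [40.6,-27.7,8.9],
  ],
  delta_rot=[
    [0,0,-0.05],
    [0,0,-0.1],
    [0,0,-0.121],
    [0,0,-0.121],
    [0,0,-0.121],
    [0,0,-0.121],
    [0,0,-0.121],
    [0,0,-0.121],
    [0,0,-0.121],
    [0,0,-0.121],
    [0,0,-0.121],
    [0,0,-0.121],
  ],
  hand=1,
)

```text
time: 2.3
tool_pos: [0.5172, -0.2334, 0.1492]
tcp_rot: [-3.054, -0.732, 0.002]
wrist_force: [0.2, -0.8, 1.1]
width: 1.0
```

```bash
python3 -c "
from h import *
plan(.518,-.2347,.035,27)
p=read_camera('scene'); save(p,'s2.png',(170,150,370,300),4)"
```

```text
now [ 0.5172 -0.2334  0.1492] yaw 26.97 q [-0.468  0.137  1.929 -0.     1.078  0.632] w 1.0 t 2.3 F [ 0.2 -0.8  1.1] T [-0.05 -0.04 -0.03]
slide cm [0.03, 0.17, 11.42] rot [-0.001, 0.001, -0.001]
```

View pics/s2.png

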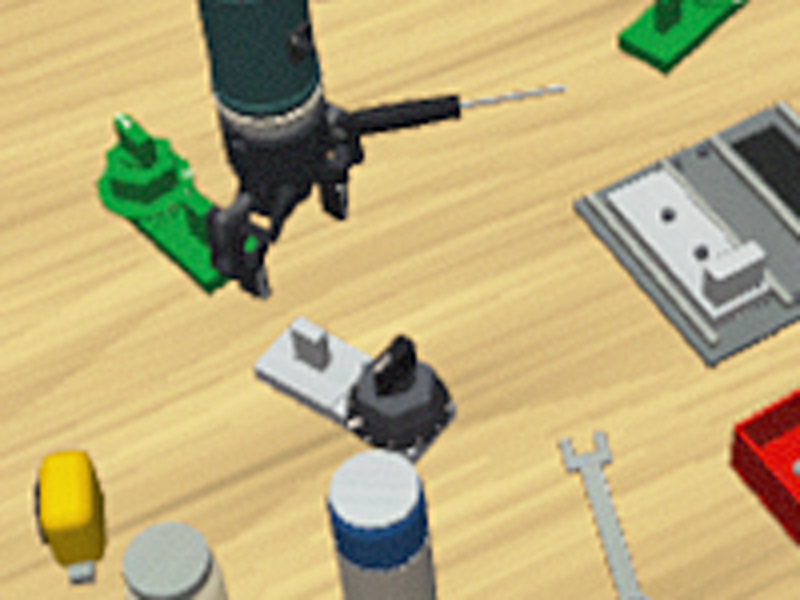

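The grey stop is in the crop at (350,380), with its lug at (312,345) and the open gripper above it. Both green stops stand apart. Now I'll descend and grip.

play_rows(
  slide=[
    [0,0.1,3],
    [0,0.15,6],
    [0,0.15,9],
    [0,0.15,10.5],
    [0,0.15,11.4],
    [0,0.15,11.4],
    [0,0.15,11.4],
  ],
  delta_rot=[
    [0,0,0],
    [0,0,0],
    [0,0,0],
    [0,0,0],
    [0,0,0],
    [0,0,0],
    [0,0,0],
  ],
  hand=1,
  force=80,
)

```text
time: 2.93
tool_pos: [0.523, -0.2288, 0.0361]
tcp_rot: [-3.05, -0.736, -0.006]
wrist_force: [0.9, -0.8, -0.2]
width: 1.001
```

play_rows(
  slide=[
    [0,0,0],
    [0,0,0],
    [0,0,0],
    [0,0,0],
    [0,0,0],
    [0,0,0],
    [0,0,0],
    [0,0,0],
    [0,0,0],
    [0,0,0],
  ],
  delta_rot=[
    [0,0,0],
    [0,0,0],
    [0,0,0],
    [0,0,0],
    [0,0,0],
    [0,0,0],
    [0,0,0],
    [0,0,0],
    [0,0,0],
    [0,0,0],
  ],
  hand=0,
  force=100,
)

```text
time: 3.77
tool_pos: [0.5237, -0.2294, 0.037]
tcp_rot: [-3.052, -0.736, -0.008]
wrist_force: [-0.7, -0.6, 5.5]
width: 0.149
```

```bash
python3 -c "
from h import *
plan(.518,-.2347,.14,27)"
```

```text
now [ 0.5237 -0.2294  0.037 ] yaw 27.13 q [-0.459  0.276  1.999  0.007  0.864  0.633] w 0.149 t 3.77 F [-0.7 -0.6  5.5] T [-0.26  0.06 -0.01]
slide cm [-0.69, 0.2, -10.3] rot [-0.001, -0.006, 0.002]
```

play_rows(
  slide=[
    [0,0,-1],
    [0,0,-2],
    [0,0,-4],
    [0,0,-6],
    [0,0,-6],
    [0,0,-6],
  ],
  delta_rot=[
    [0,0,0],
    [0,0,0],
    [0,0,0],
    [0,0,0],
    [0,0,0],
    [0,0,0],
  ],
)

```text
time: 4.27
tool_pos: [0.5241, -0.2298, 0.098]
tcp_rot: [-3.053, -0.737, -0.011]
wrist_force: [-0.8, -0.1, -6.1]
width: 0.146
```

```bash
python3 - <<'E'
from h import *
plan(.518,-.2347,.14,27)
p=read_camera('scene'); save(p,'s3.png',(170,130,370,280),4)
p=read_camera('top'); save(p,'t3.png',(320,120,500,260),4)
print(read_state()["tool_pos"])
E
```

```text
now [ 0.5241 -0.2298  0.098 ] yaw 27.13 q [-0.46   0.197  1.963  0.006  0.976  0.634] w 0.146 t 4.27 F [-0.8 -0.1 -6.1] T [-0.04  0.11 -0.01]
slide cm [-0.74, 0.16, -4.21] rot [0.001, -0.007, 0.002]
[ 0.52216785 -0.2289108   0.09560657]
```

View pics/s3.png

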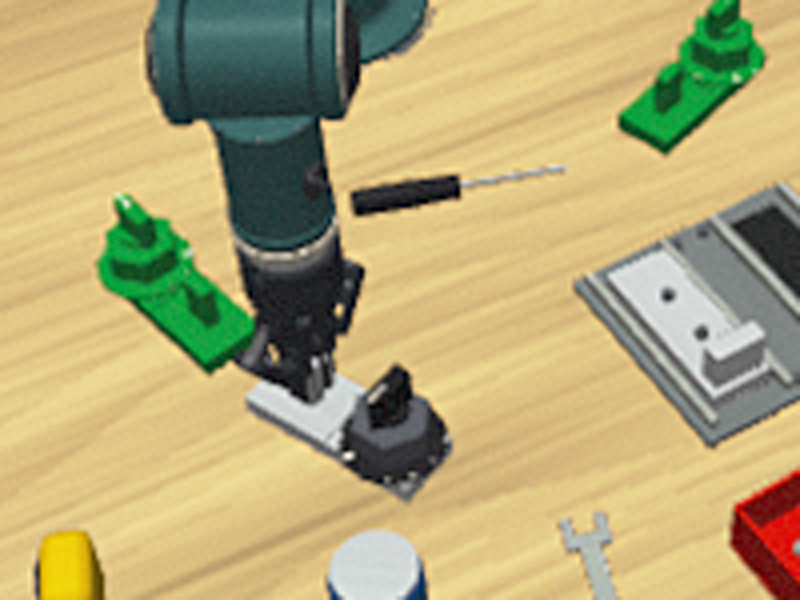

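View pics/t3.png

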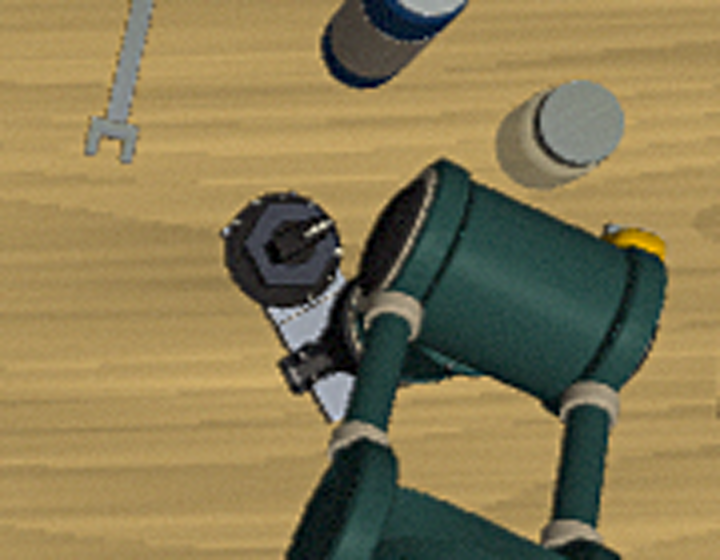

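```bash
python3 - <<'E'
from h import *
from scipy.optimize import minimize
for n in("top","scene"):
    p=read_camera(n); w=cloud(p); g=p["image"].max(2)
    # liner
    m=inbox(w,.42,.70,.14,.30,-.005,.02)&(g<60)
    nl,lab,stt,cen=cv2.connectedComponentsWithStats(m.astype(np.uint8)); k=1+np.argmax(stt[1:,4])
    vv,uu=np.where(lab==k)
    P=np.array([pix2w(p,u,v,z=.0105) for u,v in zip(uu,vv)])[:,:2]*1000
    print(n,"liner",len(P),P.mean(0).round(1),cv2.minAreaRect(P.astype(np.float32)))
    m=inbox(w,.43,.69,.02,.29,.005,.026); A=w[m]; 
    lab=(A[:,2]>.0165)
    def cost(q):
        c,s=np.cos(q[2]),np.sin(q[2]); d=A[:,:2]-q[:2]; x=d@[c,s]; y=d@[-s,c]
        sd=np.min([np.maximum(np.abs(x)-.095,np.abs(y-yc)-.004) for yc in(-.103,-.027,.027,.103)],0)
        pr=1/(1+np.exp(np.clip(sd/.0012,-50,50))); return ((pr-lab)**2).sum()
    b=min((minimize(cost,[.558,.155,a],method="Nelder-Mead",options=dict(initial_simplex=[[.558,.155,a],[.562,.155,a],[.558,.159,a],[.558,.155,a+.03]])) for a in(.02,.05,.07)),key=lambda r:r.fun)
    q=b.x; print("bed",q.round(4),np.degrees(q[2]).round(2),b.fun,len(A),"ch_left",(q[:2]+.065*np.array([-np.sin(q[2]),np.cos(q[2])])).round(4))
    if n=="top":
        m=inbox(w,.55,.66,-.25,-.13,.105,.125); Q=w[m]; print("ring",cv2.minEnclosingCircle(Q[:,:2].astype(np.float32)*1000),np.median(Q[:,2]))
        m=inbox(w,.55,.66,-.25,-.13,.135,.17); Q=w[m]; print("knob",cv2.minAreaRect(Q[:,:2].astype(np.float32)*1000),np.median(Q[:,2]))
        m=inbox(w,.55,.66,-.25,-.13,.07,.17); Q=w[m]; print("dial",cv2.minEnclosingCircle(Q[:,:2].astype(np.float32)*1000))
st=[]
for i in range(1): st.append(read_state()["tool_pos"])
print(st)
E
```

```text
top liner 895 [553.2 220.5] ((553.4903564453125, 220.3828125), (169.71343994140625, 49.90414810180664), 3.5726563930511475)
bed [0.5586 0.1564 0.0629] 3.6 154.6682839688574 4058 ch_left [0.5545 0.2213]
ring ((591.21484375, -193.71763610839844), 31.370872497558594) 0.11261792391793612
knob ((591.7853393554688, -194.5492706298828), (15.790900230407715, 42.59500503540039), 25.196426391601562) 0.14968244927114743
dial ((587.5363159179688, -196.1725311279297), 47.60822677612305)
scene liner 454 [551.3 223.4] ((550.1616821289062, 223.33740234375), (166.23330688476562, 46.26939010620117), 2.9520413875579834)
bed [0.5528 0.1577 0.0645] 3.7 421.14526179003633 2568 ch_left [0.5486 0.2225]
[array([ 0.52182405, -0.22878876,  0.09501496])]
```

```bash
python3 -c "
from h import *
plan(.521,.2194,.14,3.6)"
```

```text
now [ 0.5218 -0.2288  0.095 ] yaw 27.13 q [-0.46   0.2    1.966  0.006  0.977  0.634] w 0.147 t 4.47 F [-0.1  0.6 -5.6] T [-0.09  0.09 -0.04]
slide cm [20.38, -39.94, -4.26] rot [-0.005, -0.002, 0.411]
```

play_rows(
  slide=[
    [0,0,-2],
    [0.3,-0.6,-4.3],
    [1.5,-3,-4.5],
    [3,-5.8,-4.5],
    [4.4,-8.6,-4.5],
    [5.8,-11.4,-4.5],
    [7.2,-14.2,-4.5],
    [8.6,-17,-4.5],
    [10,-19.6,-4.5],
    [11.2,-22,-4.5],
    [12.2,-24,-4.5],
    [13,-25.5,-4.5],
  ],
  delta_rot=[
    [0,0,0],
    [0,0,0],
    [0,0,0.04],
    [0,0,0.08],
    [0,0,0.12],
    [0,0,0.16],
    [0,0,0.2],
    [0,0,0.24],
    [0,0,0.28],
    [0,0,0.32],
    [0,0,0.34],
    [0,0,0.36],
  ],
)

```text
time: 5.47
tool_pos: [0.5197, 0.0592, 0.14]
tcp_rot: [-3.131, -0.178, 0.003]
wrist_force: [-0.7, 0.7, -6.0]
width: 0.148
```

```bash
python3 -c "
from h import *
plan(.521,.2194,.14,3.6)"
```

```text
now [0.5197 0.0592 0.14  ] yaw 6.51 q [0.062 0.064 2.028 0.007 1.051 1.516] w 0.148 t 5.47 F [-0.7  0.7 -6. ] T [-0.    0.   -0.01]
slide cm [1.95, -15.9, 0.09] rot [-0.006, 0.002, 0.051]
```

play_rows(
  slide=[
    [0.3,-2.5,0],
    [0.6,-5,0],
    [0.9,-7.5,0],
    [1.2,-10,0],
    [1.5,-12,0],
    [1.7,-14,0],
    [1.9,-15.2,0],
    [1.9,-15.9,0],
    [1.9,-15.9,0],
    [1.9,-15.9,0],
    [1.9,-15.9,0],
  ],
  delta_rot=[
    [0,0,0.01],
    [0,0,0.02],
    [0,0,0.03],
    [0,0,0.04],
    [0,0,0.05],
    [0,0,0.05],
    [0,0,0.05],
    [0,0,0.05],
    [0,0,0.05],
    [0,0,0.05],
    [0,0,0.05],
  ],
)

```text
time: 6.38
tool_pos: [0.5203, 0.2183, 0.1405]
tcp_rot: [-3.135, -0.099, 0.004]
wrist_force: [0.4, -0.4, -5.9]
width: 0.148
```

```bash
python3 - <<'E'
from h import *
p=read_camera('scene'); save(p,'s4.png',(280,110,480,260),4)
plan(.521,.2194,.065,3.6)
p=read_camera('top'); save(p,'t4.png',(200,120,380,260),4)
w=cloud(p); 
for nm,z0,z1 in(("ring",.15-.01,.17),("knob",.178,.22)):
    m=inbox(w,.54,.66,.15,.30,z0,z1); Q=w[m]
    if len(Q)>4: print(nm,len(Q),cv2.minAreaRect(Q[:,:2].astype(np.float32)*1000),cv2.minEnclosingCircle(Q[:,:2].astype(np.float32)*1000),np.median(Q[:,2]))
E
```

```text
now [0.5204 0.2182 0.1406] yaw 3.59 q [0.349 0.139 1.944 0.007 1.06  1.854] w 0.145 t 6.43 F [ 0.6  0.3 -5.6] T [-0.01  0.08 -0.02]
slide cm [0.08, -0.07, 7.56] rot [-0.005, 0.002, -0.0]
ring 161 ((605.63427734375, 208.99688720703125), (58.95610046386719, 29.836963653564453), 23.097230911254883) ((601.4251098632812, 218.81617736816406), 29.761308670043945) 0.1564111045480071
knob 34 ((599.8776245117188, 207.93714904785156), (15.720813751220703, 12.767139434814453), 23.50535774230957) ((599.6024780273438, 209.2728271484375), 8.705755233764648) 0.1946066324042085
```

View pics/t4.png

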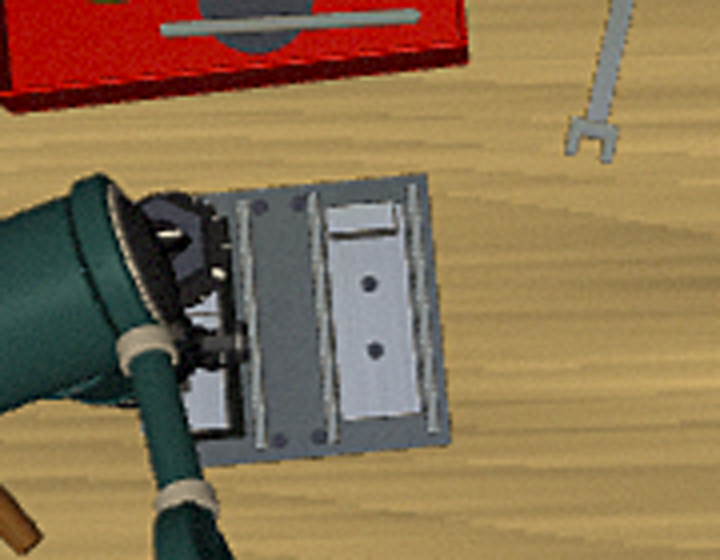

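View pics/s4.png

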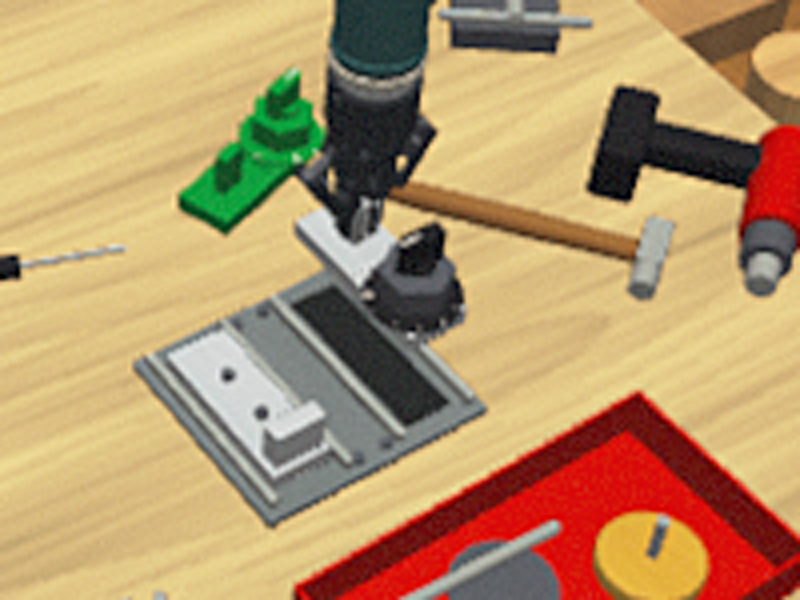

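play_rows(
  slide=[
    [0.05,-0.05,2],
    [0.05,-0.05,4],
    [0.05,-0.05,6],
    [0.05,-0.05,7.4],
    [0.05,-0.05,7.4],
    [0.05,-0.05,7.4],
    [0.05,-0.05,7.4],
  ],
  delta_rot=[
    [0,0,0],
    [0,0,0],
    [0,0,0],
    [0,0,0],
    [0,0,0],
    [0,0,0],
    [0,0,0],
  ],
)

```text
time: 7.07
tool_pos: [0.5218, 0.2191, 0.0679]
tcp_rot: [-3.134, -0.097, 0.001]
wrist_force: [-0.8, 0.3, -6.5]
width: 0.148
```

```bash
python3 - <<'E'
from h import *
p=read_camera('scene'); save(p,'s5.png',(320,130,450,230),6)
plan(.521,.2194,.047,3.6)
p=read_camera('top'); save(p,'t5.png',(210,140,310,250),5)
E
```

```text
now [0.5223 0.2194 0.0684] yaw 3.55 q [0.35  0.225 1.993 0.007 0.92  1.855] w 0.148 t 7.12 F [-0.1  0.4 -5.8] T [0.03 0.03 0.01]
slide cm [-0.13, 0.0, 2.14] rot [-0.006, -0.001, -0.001]
```

View pics/t5.png

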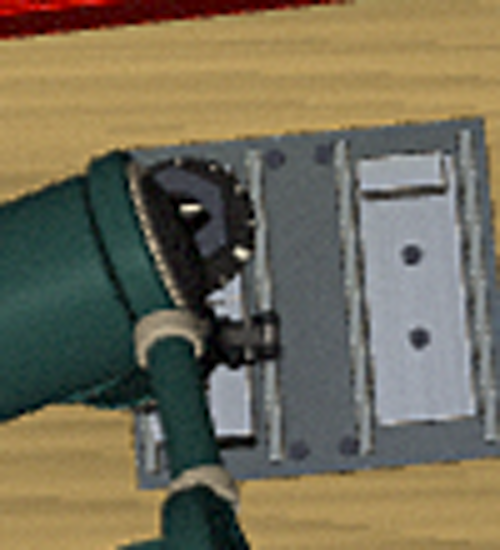

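View pics/s5.png

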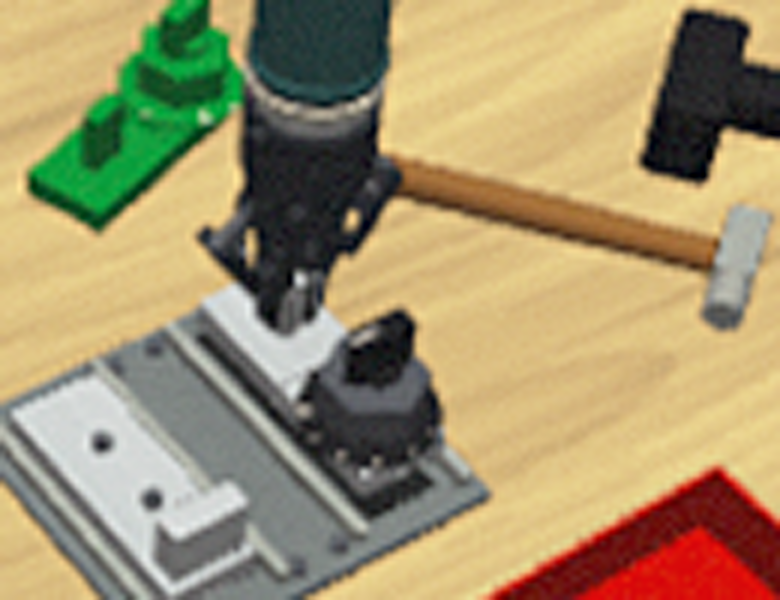

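```bash
python3 - <<'E'
from h import *
p=read_camera('top')
c=np.array([.5535,.221]); a=np.radians(3.6); ex=np.array([np.cos(a),np.sin(a)]); ey=np.array([-ex[1],ex[0]])
for (u,v,z) in((243,285,.051),(254,435,.051),(254,160,.022),(270,400,.022)):
    w=pix2w(p,210+u/5-.4,140+v/5-.4,z=z); print(w.round(4),"along",((w[:2]-c)@ex).round(4),"across",((w[:2]-c)@ey).round(4))
# sub-pixel: row profiles
g=p["image"].mean(2)
for row in (198,204,216,222,226): print(row,g[row,246:270].astype(int).tolist())
E
```

```text
[0.565  0.1907 0.051 ] along 0.0095 across -0.031
[0.4764 0.1858 0.051 ] along -0.0792 across -0.0303
[0.6443 0.1873 0.022 ] along 0.0885 across -0.0393
[0.4979 0.1803 0.022 ] along -0.0581 across -0.0371
198 [33, 18, 29, 11, 8, 1, 73, 168, 165, 165, 166, 177, 76, 68, 87, 97, 131, 142, 77, 89, 88, 96, 90, 92]
204 [108, 90, 83, 62, 56, 32, 2, 1, 15, 17, 41, 28, 41, 75, 30, 8, 21, 46, 17, 18, 89, 89, 92, 94]
216 [45, 48, 43, 36, 16, 72, 165, 167, 161, 158, 156, 157, 162, 124, 73, 89, 81, 134, 139, 71, 83, 95, 83, 94]
222 [49, 51, 50, 33, 30, 12, 164, 173, 161, 160, 158, 161, 158, 176, 73, 81, 92, 101, 128, 156, 84, 83, 91, 92]
226 [54, 43, 53, 43, 40, 30, 19, 184, 188, 182, 173, 181, 183, 169, 97, 79, 90, 84, 128, 145, 68, 84, 95, 93]
```

play_rows(
  slide=[
    [-0.05,0,0.5],
    [-0.05,0,1],
    [-0.05,0,1.5],
    [-0.05,0,1.9],
    [-0.05,0,2.1],
    [-0.05,0,2.1],
  ],
  delta_rot=[
    [0,0,0],
    [0,0,0],
    [0,0,0],
    [0,0,0],
    [0,0,0],
    [0,0,0],
  ],
)

```text
time: 7.72
tool_pos: [0.5216, 0.2198, 0.0475]
tcp_rot: [-3.134, -0.098, -0.001]
wrist_force: [-1.7, 0.4, -3.1]
width: 0.145
```

```bash
python3 -c "
from h import *
plan(.521,.2194,.047,3.6)"
```

```text
now [0.5216 0.2198 0.0475] yaw 3.58 q [0.351 0.252 2.006 0.008 0.881 1.855] w 0.145 t 7.72 F [-1.7  0.4 -3.1] T [-0.15  0.   -0.07]
slide cm [-0.06, 0.03, 0.05] rot [-0.006, -0.001, -0.0]
```

play_rows(
  slide=[
    [0,0,0.1],
    [0,0,0.15],
    [0,0,0.15],
  ],
  delta_rot=[
    [0,0,0],
    [0,0,0],
    [0,0,0],
  ],
)

```text
time: 7.97
tool_pos: [0.5219, 0.22, 0.0471]
tcp_rot: [-3.134, -0.098, -0.001]
wrist_force: [-4.3, -1.1, 5.0]
width: 0.149
```

play_rows(
  slide=[
    [0,0,0],
    [0,0,0],
    [0,0,0],
    [0,0,0],
    [0,0,0],
    [0,0,0],
    [0,0,0],
    [0,0,0],
  ],
  delta_rot=[
    [0,0,0],
    [0,0,0],
    [0,0,0],
    [0,0,0],
    [0,0,0],
    [0,0,0],
    [0,0,0],
    [0,0,0],
  ],
  hand=1,
)

```text
time: 8.63
tool_pos: [0.5219, 0.2199, 0.047]
tcp_rot: [-3.134, -0.098, -0.001]
wrist_force: [0.3, 0.2, 0.2]
width: 1.002
```

play_rows(
  slide=[
    [0,0,-3],
    [0,0,-6],
    [0,0,-9],
    [-2,0,-11],
    [-5,0,-13],
    [-8,0,-13],
    [-10,0,-13],
    [-10,0,-13],
    [-10,0,-13],
  ],
  delta_rot=[
    [0,0,0],
    [0,0,0],
    [0,0,0],
    [0,0,0],
    [0,0,0],
    [0,0,0],
    [0,0,0],
    [0,0,0],
    [0,0,0],
  ],
)

```text
time: 9.38
tool_pos: [0.4213, 0.2128, 0.1771]
tcp_rot: [-3.133, -0.099, -0.003]
wrist_force: [0.2, 0.4, 0.0]
width: 0.996
```

```bash
cat >> h.py <<'E'
def look(tag):
    p=read_camera('top'); save(p,'t%s.png'%tag,(210,150,330,240),6); w=cloud(p)
    for nm,z0,z1 in(("lug",.067,.083),("ring",.058,.068),("knob",.094,.11)):
        m=inbox(w,.55 if nm!="lug" else .48,.66 if nm!="lug" else .545,.15,.30,z0,z1); Q=w[m]
        if len(Q)>4: print(nm,len(Q),np.round(cv2.minAreaRect(Q[:,:2].astype(np.float32)*1000)[0],1),np.round(cv2.minAreaRect(Q[:,:2].astype(np.float32)*1000)[1],1),round(cv2.minAreaRect(Q[:,:2].astype(np.float32)*1000)[2],1),cv2.minEnclosingCircle(Q[:,:2].astype(np.float32)*1000),np.median(Q[:,2]).round(4))
    return p,w
E
python3 - <<'E'
from h import *
look("6")
p=read_camera('scene'); save(p,'s6.png',(300,130,450,240),5)
plan(.593,.223,.15,90)
E
```

```text
lug 51 [514.7 219.2] [26.7 14.2] 1.8 ((514.642822265625, 220.0310821533203), 14.319701194763184) 0.0739
ring 197 [599.7 224.2] [63.5 55.7] 64.3 ((600.0784912109375, 224.1409149169922), 31.885650634765625) 0.0639
knob 79 [600.2 223.6] [16.  41.7] 4.9 ((601.1812744140625, 223.68917846679688), 21.192235946655273) 0.1014
now [0.4227 0.213  0.1771] yaw 3.59 q [ 0.41  -0.076  2.093  0.006  1.121  1.916] w 0.998 t 9.48 F [ 0.8 -0.2  0. ] T [ 0.01 -0.02 -0.02]
slide cm [17.05, 0.09, 2.75] rot [-0.004, -0.007, -1.508]
```

View pics/t6.png

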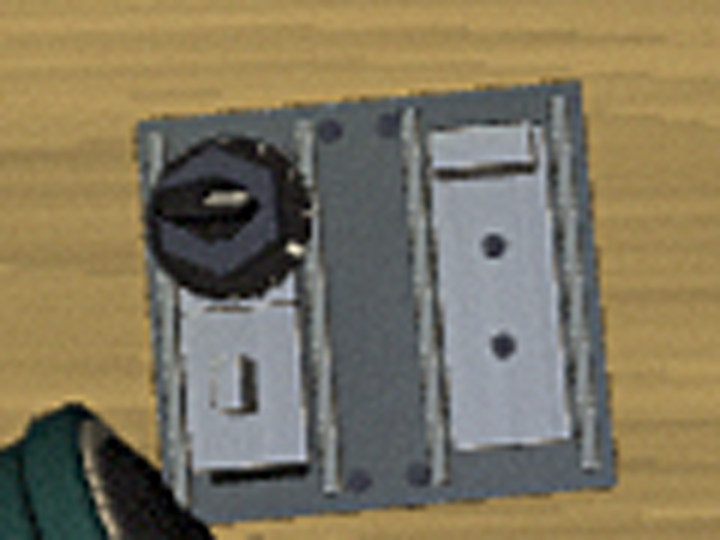

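View pics/s6.png

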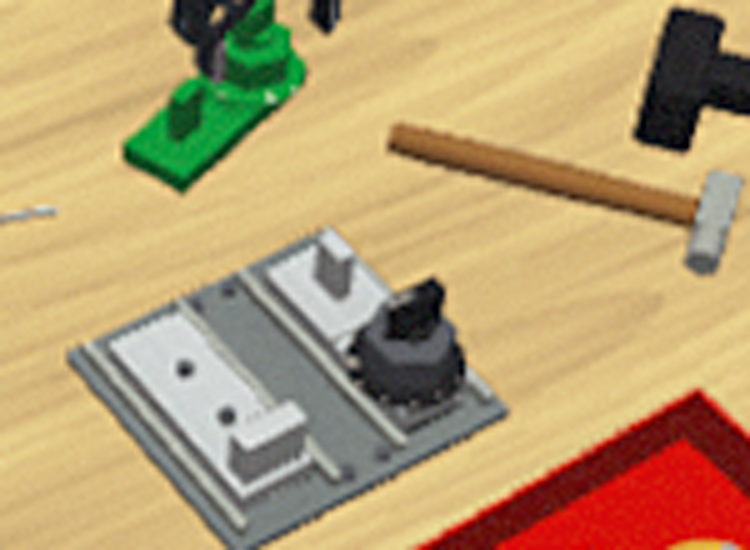

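```bash
python3 - <<'E'
from h import *
p=read_camera('top'); w=cloud(p); rgb=p["image"].astype(int); g=p["image"].min(2)
# broad mark
c=np.array([.600,.2242])
pts=[]
for v in range(165,210):
    for u in range(225,270):
        q=pix2w(p,u,v,z=.034)[:2]; r=np.hypot(*(q-c))
        if .029<r<.043 and g[v,u]>105: pts.append((u,v,round(r,3),round(np.degrees(np.arctan2(*(q-c)[::-1])),1),g[v,u]))
for t in pts: print(*t)
# base yaw: bright pixels of base top
m=inbox(w,.46,.56,.17,.27,.024,.036)&(g>125); Q=w[m][:,:2].astype(np.float32)*1000
vv,uu=np.where(m); P=np.array([pix2w(p,u,v,z=.03)[:2]*1000 for u,v in zip(uu,vv)],np.float32)
print(len(Q),cv2.minAreaRect(P))
# right & left edge lines
for side in(max,min):
    E_=[]
    for v in sorted(set(vv)):
        if (vv==v).sum()<8: continue
        # subpixel crossing
        u0=side(uu[vv==v]); s=1 if side is max else -1
        a,b=float(g[v,u0]),float(g[v,u0+s]); t=(a-110)/(a-b) if a>110>b else .5
        E_.append(pix2w(p,u0+s*t,v,z=.03)[:2]*1000)
    E_=np.array(E_,np.float32); l=cv2.fitLine(E_,cv2.DIST_HUBER,0,.01,.01).ravel(); l=l*np.sign(l[0]); print(len(E_),"edge yaw",np.degrees(np.arctan2(l[1],l[0])))
plan(.600,.224,.17,92.6)
E
```

```text
235 180 0.043 63.5 109
261 185 0.04 -87.8 109
262 185 0.043 -88.1 120
262 186 0.043 -92.1 123
262 187 0.043 -96.2 137
258 191 0.035 -118.2 196
259 191 0.037 -116.1 203
260 191 0.04 -114.4 118
259 192 0.039 -120.2 117
255 198 0.043 -150.4 152
242 199 0.043 155.3 119
246 200 0.043 172.0 115
247 200 0.043 176.0 117
248 200 0.043 -180.0 128
249 200 0.043 -175.9 123
447 ((514.4376220703125, 218.70774841308594), (95.05845642089844, 81.5425033569336), 7.045356750488281)
28 edge yaw 4.327181
28 edge yaw 3.1738818
now [0.4229 0.213  0.177 ] yaw 3.57 q [ 0.41  -0.076  2.093  0.006  1.121  1.916] w 1.002 t 9.53 F [0.4 0.3 0.2] T [-0.02 -0.02 -0.05]
slide cm [17.74, 0.01, 0.74] rot [-0.004, -0.006, -1.554]
```

play_rows(
  slide=[
    [1,0,0],
    [3,0,0],
    [5,0,0],
    [7,0,0],
    [9,0,0],
    [11,0,0],
    [13,0,0],
    [15,0,0],
    [17,0,0],
    [17.7,0,0.4],
    [17.7,0,0.7],
    [17.7,0,0.7],
  ],
  delta_rot=[
    [0,0,-0.12],
    [0,0,-0.24],
    [0,0,-0.36],
    [0,0,-0.48],
    [0,0,-0.6],
    [0,0,-0.72],
    [0,0,-0.84],
    [0,0,-0.96],
    [0,0,-1.08],
    [0,0,-1.2],
    [0,0,-1.32],
    [0,0,-1.44],
  ],
  hand=1,
)

```text
time: 10.53
tool_pos: [0.6009, 0.2237, 0.1684]
tcp_rot: [-2.288, -2.147, -0.006]
wrist_force: [0.1, -0.0, 0.4]
width: 1.001
```

```bash
python3 -c "
from h import *
plan(.600,.224,.077,92.6)"
```

```text
now [0.6009 0.2237 0.1684] yaw 86.36 q [0.314 0.251 1.754 0.006 1.135 0.375] w 1.001 t 10.53 F [ 0.1 -0.   0.4] T [-0.04 -0.01 -0.  ]
slide cm [-0.02, -0.08, 9.14] rot [-0.001, -0.006, -0.109]
```

play_rows(
  slide=[
    [0,-0.08,0.5],
    [0,-0.08,2],
    [0,-0.08,4],
    [0,-0.08,6],
    [0,-0.08,7],
    [0,-0.08,7],
    [0,-0.08,7],
  ],
  delta_rot=[
    [0,-0.005,-0.109],
    [0,-0.005,-0.109],
    [0,-0.005,-0.109],
    [0,-0.005,-0.109],
    [0,-0.005,-0.109],
    [0,-0.005,-0.109],
    [0,-0.005,-0.109],
  ],
)

```text
time: 11.12
tool_pos: [0.6, 0.2238, 0.0974]
tcp_rot: [-2.169, -2.27, 0.002]
wrist_force: [0.8, -0.1, 0.3]
width: 0.998
```

```bash
python3 -c "
from h import *
plan(.600,.224,.077,92.6)"
```

```text
now [0.6    0.2238 0.0974] yaw 92.58 q [3.180e-01 3.200e-01 1.809e+00 1.000e-03 1.016e+00 2.720e-01] w 0.998 t 11.12 F [ 0.8 -0.1  0.3] T [-0.02  0.   -0.01]
slide cm [0.02, 0.01, 2.04] rot [-0.002, -0.0, -0.0]
```

Descend the last 2 cm, then close lightly.

play_rows(
  slide=[
    [0,0,0.7],
    [0,0,1.4],
    [0,0,2],
    [0,0,2],
    [0,0,2],
  ],
  delta_rot=[
    [0,0,0],
    [0,0,0],
    [0,0,0],
    [0,0,0],
    [0,0,0],
  ],
)

```text
time: 11.53
tool_pos: [0.5996, 0.2237, 0.077]
tcp_rot: [-2.169, -2.269, 0.004]
wrist_force: [0.6, -0.2, -0.2]
width: 1.0
```

play_rows(
  slide=[
    [0,0,0],
    [0,0,0],
    [0,0,0],
    [0,0,0],
    [0,0,0],
    [0,0,0],
    [0,0,0],
    [0,0,0],
    [0,0,0],
    [0,0,0],
  ],
  delta_rot=[
    [0,0,0],
    [0,0,0],
    [0,0,0],
    [0,0,0],
    [0,0,0],
    [0,0,0],
    [0,0,0],
    [0,0,0],
    [0,0,0],
    [0,0,0],
  ],
  hand=0,
  force=30,
)

```text
time: 12.37
tool_pos: [0.5994, 0.2238, 0.0775]
tcp_rot: [-2.169, -2.269, 0.004]
wrist_force: [-2.9, -0.4, 6.2]
width: 0.345
```

```bash
python3 -c "
from h import *
plan(.600,.224,.077,63.6)"
```

```text
now [0.5994 0.2238 0.0775] yaw 92.59 q [3.180e-01 3.410e-01 1.821e+00 1.000e-03 9.820e-01 2.720e-01] w 0.345 t 12.37 F [-2.9 -0.4  6.2] T [-0.16  0.55  0.01]
slide cm [0.02, 0.06, 0.05] rot [-0.003, 0.001, 0.506]
```

```bash
python3 - <<'E'
from h import *
p=read_camera('scene'); save(p,'s7.png',(320,130,450,230),6)
plan(.600,.224,.077,63.6)
E
```

```text
now [0.5995 0.2238 0.0776] yaw 92.59 q [3.180e-01 3.410e-01 1.821e+00 1.000e-03 9.820e-01 2.720e-01] w 0.346 t 12.42 F [-3.2  0.4  6.2] T [-0.07  0.59  0.02]
slide cm [0.02, 0.05, 0.06] rot [-0.003, 0.001, 0.506]
```

View pics/s7.png

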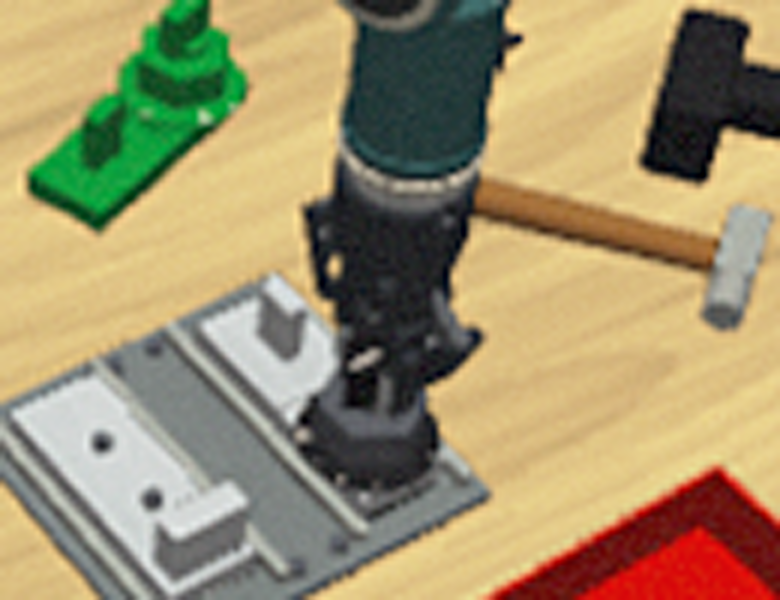

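play_rows(
  slide=[
    [0,0,-0.2],
    [0,0,-0.4],
    [0,0,-0.4],
    [0,0,-0.4],
    [0,0,-0.4],
    [0,0,-0.4],
  ],
  delta_rot=[
    [0,0,0],
    [0,0,0],
    [0,0,0],
    [0,0,0],
    [0,0,0],
    [0,0,0],
  ],
  hand=0,
  force=30,
)

```text
time: 12.92
tool_pos: [0.5991, 0.2236, 0.0808]
tcp_rot: [-2.169, -2.269, 0.005]
wrist_force: [0.2, 0.2, -5.4]
width: 0.344
```

```bash
python3 -c "
from h import *
plan(.600,.224,.077,63.6)"
```

```text
now [0.5991 0.2236 0.0808] yaw 92.59 q [3.18e-01 3.38e-01 1.82e+00 1.00e-03 9.89e-01 2.72e-01] w 0.344 t 12.92 F [ 0.2  0.2 -5.4] T [ 0.05 -0.24  0.04]
slide cm [0.03, 0.1, 0.38] rot [-0.004, 0.001, 0.506]
```

play_rows(
  slide=[
    [0,0,0.2],
    [0,0,0.35],
    [0,0,0.35],
    [0,0,0.35],
  ],
  delta_rot=[
    [0,0,0],
    [0,0,0],
    [0,0,0],
    [0,0,0],
  ],
  hand=0,
  force=70,
)

```text
time: 13.25
tool_pos: [0.6002, 0.2238, 0.0782]
tcp_rot: [-2.17, -2.27, 0.002]
wrist_force: [2.6, 0.9, -1.0]
width: 0.32
```

```bash
python3 - <<'E'
from h import *
plan(.600,.224,.077,63.6)
p=read_camera('scene'); save(p,'s8.png',(350,155,410,215),10)
w=cloud(p)
p=read_camera('top'); save(p,'t8.png',(200,150,300,240),6)
E
```

```text
now [0.6002 0.2238 0.0782] yaw 92.59 q [3.18e-01 3.41e-01 1.82e+00 1.00e-03 9.82e-01 2.72e-01] w 0.32 t 13.25 F [ 2.6  0.9 -1. ] T [-0.05 -0.41 -0.02]
slide cm [0.02, -0.02, 0.12] rot [-0.002, 0.0, 0.506]
```

View pics/s8.png

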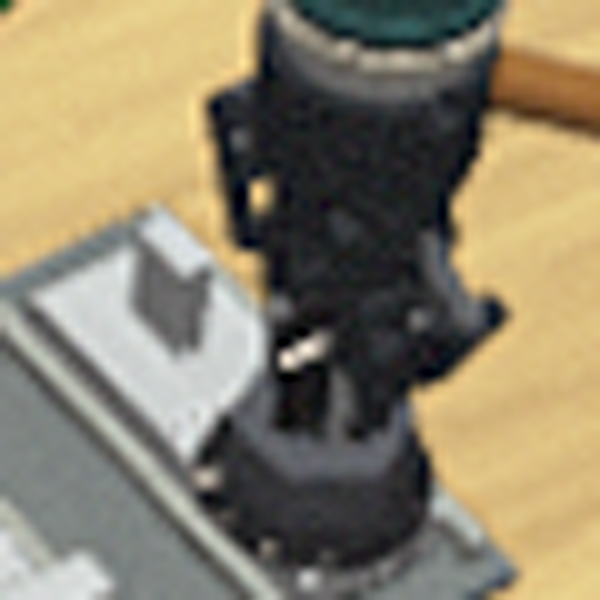

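View pics/t8.png

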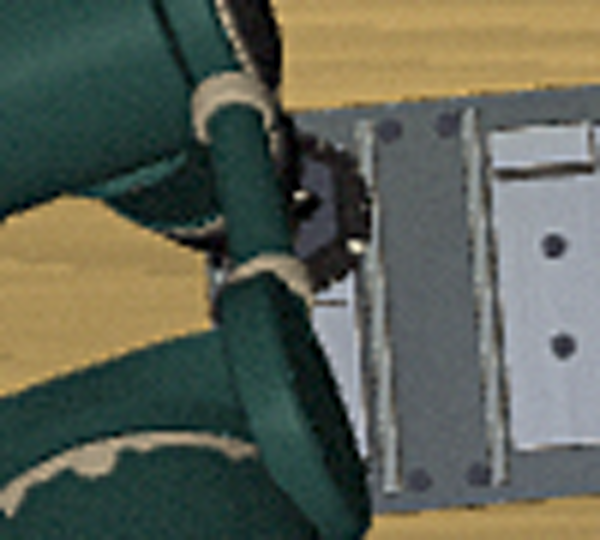

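```bash
cat >> h.py <<'E'
def pointer(p,c,z=.102,thr=150,rmax=.026):
    g=p["image"].min(2); P=[]
    f=[]
    u0,v0=w2pix(p,[*c,z])
    for v in range(int(v0)-14,int(v0)+15):
        for u in range(int(u0)-14,int(u0)+15):
            q=pix2w(p,u,v,z=z)[:2]
            if np.hypot(*(q-c))<rmax and g[v,u]>thr: P.append([*(q*1000),g[v,u],u,v])
    P=np.array(P); 
    if len(P)<2: print("few",len(P)); return
    m=np.average(P[:,:2],axis=0,weights=P[:,2]); 
    d=m-np.array(c)*1000
    print("white px",len(P),"centroid dir",np.degrees(np.arctan2(d[1],d[0])).round(1),"r",np.hypot(*d).round(1))
    if len(P)>3:
        ev,V=np.linalg.eigh(np.cov((P[:,:2]).T,aweights=P[:,2])); a=np.degrees(np.arctan2(V[1,1],V[0,1])); print("line dir",a.round(1),a.round(1)-180,ev.round(1))
E
python3 - <<'E'
from h import *
p=read_camera('scene'); pointer(p,(.600,.2242))
p=read_camera('top'); pointer(p,(.600,.2242))
E
```

```text
white px 10 centroid dir -115.4 r 17.1
line dir 55.7 -124.3 [14.3 61.1]
few 1
```

```bash
python3 - <<'E'
from h import *
p=read_camera('top'); g=p["image"].min(2)
print(g[176:190,244:258])
for u,v in((250,182),(251,183)): print(pix2w(p,u,v,z=.102))
im=cv2.imread("pics/t6.png"); s=cv2.resize(im,(120,90),interpolation=cv2.INTER_AREA); print(s.min(2)[26:40,34:48])
p=read_camera('scene'); g=p["image"].min(2); print(g[180:196,370:392]); 
for u,v in((378,191),(381,189)): print(pix2w(p,u,v,z=.102))
print(w2pix(p,[.6,.224,.102]))
w=cloud(p); print((w[180:196:2,372:390:2]*1000).astype(int).tolist()[4:7])
E
```

```text
[[ 25  42  47  17   0   0  28  47  25  28  32  23  27  28]
 [ 25  29  41  29   0  13  40  71  67  42  28  24  25  22]
 [ 21  18  33   2  14   0  29  70  70  66  69  43  35  30]
 [ 29  28  20   0   8   0  51  66  69  64  69  39  27  23]
 [ 25  22   9   1  12   0  40  67  62  63  73  49  19  32]
 [ 33  26  16   0   0   0  75  52  64  63  69  53  21  34]
 [ 16  21  26  11   0 103 178  72  41  73  71  51  20  26]
 [ 36  31  24  12   5  40  53   8   0  28  68  40  16  34]
 [ 33  31  30  15  20  19   0   0   0  48  66  58  21  27]
 [ 29  31  17  20   0   0   0   4  45  67  68  61  34  19]
 [ 33  30  14  16  10  15   0  27  66  70  65  57  26  24]
 [ 30  26  26  17  35  17  47  67  68  63  71  69  27  23]
 [ 26  39  34  16  26  44  66  66  63  66  65  68  28  23]
 [ 35  27  31  18  31  46  66  66  62  65  69  55  20  14]]
[0.6017049  0.20484994 0.102     ]
[0.59877379 0.20207102 0.102     ]
[[ 63  64  65  67  62  55  47  30  25  25  28  31  20  33]
 [ 62  63  66  60  66  67  65  59  48  36  28  27  23  23]
 [ 66  63  65  64  64  66  63  63  59  63  55  33  24  26]
 [ 46  38  40  51  60  68 
[... 2125 characters left out ...]
0.20636322 0.102     ]
[0.59611015 0.22012185 0.102     ]
[382.62956099 189.33582199]
[[[525, 238, 30], [529, 244, 31], [575, 215, 90], [582, 218, 94], [591, 218, 103], [591, 227, 99], [617, 214, 129], [624, 216, 135], [621, 226, 127]], [[535, 231, 33], [546, 231, 44], [578, 214, 83], [-9223372036854775808, -9223372036854775808, -9223372036854775808], [596, 216, 99], [604, 218, 105], [616, 215, 119], [625, 216, 127], [636, 215, 138]], [[542, 227, 32], [542, 235, 27], [573, 219, 66], [604, 202, 104], [606, 209, 102], [603, 220, 93], [620, 213, 113], [626, 217, 117], [-9223372036854775808, -9223372036854775808, -9223372036854775808]]]<stdin>:9: RuntimeWarning: invalid value encountered in cast
```

play_rows(
  slide=[
    [0,0,0],
    [0,0,0],
    [0,0,0],
    [0,0,0],
    [0,0,0],
    [0,0,0],
    [0,0,0],
    [0,0,0],
    [0,0,0],
  ],
  delta_rot=[
    [0,0,0.08],
    [0,0,0.16],
    [0,0,0.24],
    [0,0,0.32],
    [0,0,0.4],
    [0,0,0.47],
    [0,0,0.505],
    [0,0,0.505],
    [0,0,0.505],
  ],
)

```text
time: 14.3
tool_pos: [0.5994, 0.2238, 0.078]
tcp_rot: [-2.667, -1.657, 0.005]
wrist_force: [1.1, -0.4, 0.2]
width: 0.32
```

```bash
python3 - <<'E'
from h import *
plan(.600,.224,.077,63.6)
p=read_camera('scene'); save(p,'s9.png',(340,150,420,215),9)
p=read_camera('top'); save(p,'t9.png',(200,150,300,240),6)
E
```

```text
now [0.5994 0.2238 0.078 ] yaw 63.71 q [3.180e-01 3.410e-01 1.821e+00 1.000e-03 9.830e-01 7.760e-01] w 0.32 t 14.3 F [ 1.1 -0.4  0.2] T [-0.05 -0.07 -0.08]
slide cm [0.04, 0.04, 0.1] rot [-0.003, 0.002, 0.002]
```

View pics/s9.png

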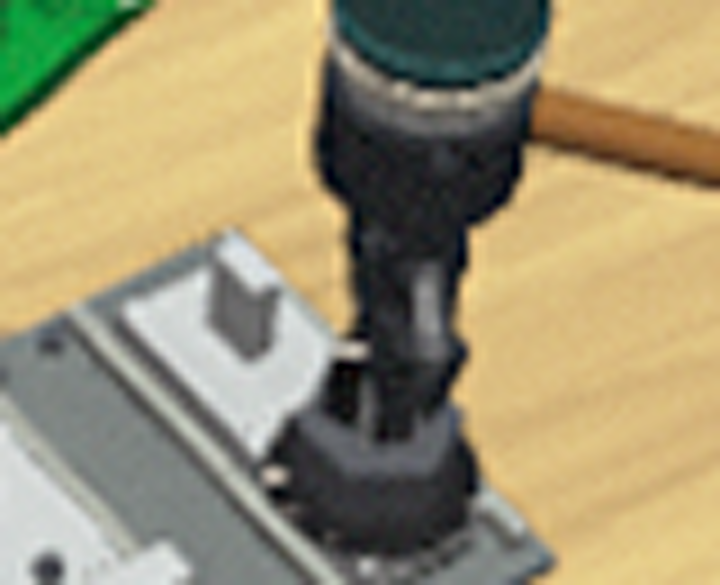

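View pics/t9.png

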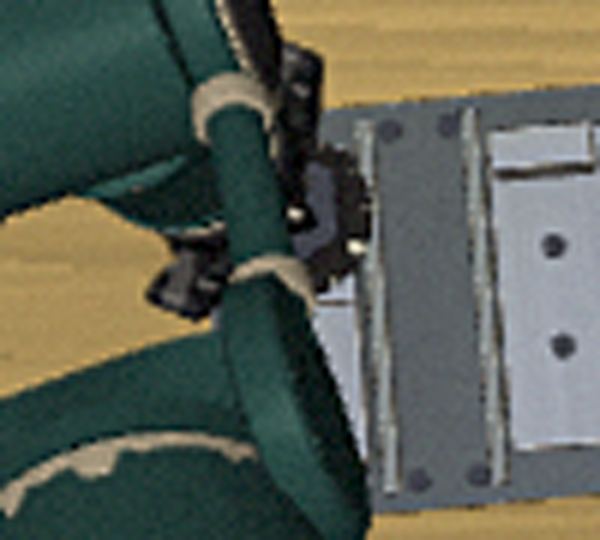

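play_rows(
  slide=[
    [0,0,0],
    [0,0,0],
    [0,0,0],
    [0,0,0],
    [0,0,0],
    [0,0,0],
  ],
  delta_rot=[
    [0,0,0],
    [0,0,0],
    [0,0,0],
    [0,0,0],
    [0,0,0],
    [0,0,0],
  ],
  hand=0.7,
)

```text
time: 14.9
tool_pos: [0.5994, 0.2238, 0.078]
tcp_rot: [-2.667, -1.657, 0.005]
wrist_force: [-0.3, 0.3, 0.3]
width: 0.702
```

play_rows(
  slide=[
    [0,0,-2],
    [0,0,-4],
    [0,0,-7],
    [-2,0,-9],
    [-4,3,-9],
    [-5,6,-9],
    [-5,9,-9],
    [-5,12,-9],
    [-5,15,-9],
    [-5,17,-9],
    [-5,17,-9],
  ],
  delta_rot=[
    [0,0,0],
    [0,0,0],
    [0,0,0],
    [0,0,0],
    [0,0,0],
    [0,0,0],
    [0,0,0],
    [0,0,0],
    [0,0,0],
    [0,0,0],
    [0,0,0],
  ],
)

```text
time: 15.82
tool_pos: [0.7333, 0.1011, 0.1672]
tcp_rot: [2.671, 1.655, -0.002]
wrist_force: [1.0, -0.5, 0.0]
width: 0.698
```

```bash
python3 - <<'E'
from h import *
plan(.600,.224,.17,63.6)
p,w=look("10")
pointer(p,(.600,.2242),thr=90)
E
```

```text
now [0.7333 0.1011 0.1672] yaw 63.56 q [ 1.040e-01  4.320e-01  1.516e+00 -1.000e-03  1.195e+00  5.650e-01] w 0.698 t 15.82 F [ 1.  -0.5  0. ] T [0.03 0.02 0.01]
slide cm [5.07, -17.41, -0.27] rot [-0.001, 0.001, -0.001]
ring 33 [595.7 245.3] [33.3 12.5] 8.4 ((595.3982543945312, 247.6837158203125), 16.86192512512207) 0.0637
few 0
```

View pics/t10.png

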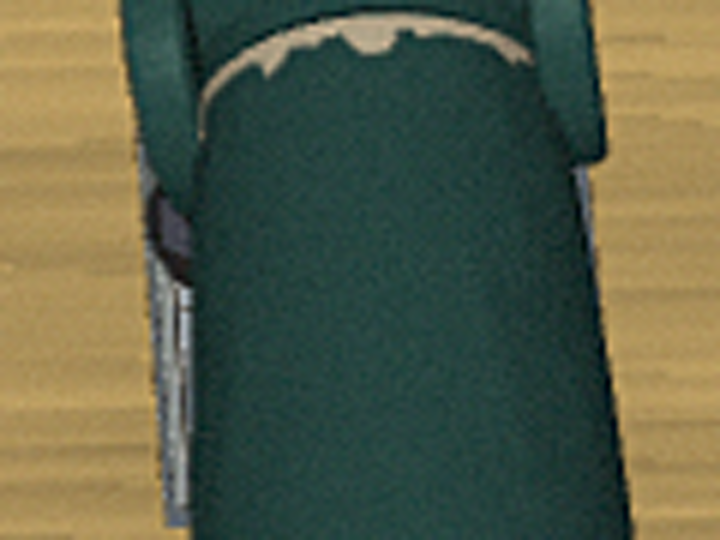

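```bash
python3 - <<'E'
from h import *
plan(.43,.215,.175,124.3)
E
```

```text
now [0.7314 0.1023 0.167 ] yaw 63.59 q [0.105 0.43  1.519 0.    1.196 0.566] w 0.697 t 15.87 F [-0.8  0.5 -0.4] T [-0.03  0.04  0.  ]
slide cm [-3.31, -32.01, -0.69] rot [-0.004, -0.0, -1.06]
```

play_rows(
  slide=[
    [-0.2,-2,-0.7],
    [-0.5,-5,-0.7],
    [-0.8,-8,-0.7],
    [-1.2,-11,-0.7],
    [-1.5,-14,-0.7],
    [-1.8,-17,-0.7],
    [-2.1,-20,-0.7],
    [-2.4,-23,-0.7],
    [-2.7,-26,-0.7],
    [-3,-29,-0.7],
    [-3.3,-31,-0.7],
    [-3.3,-32,-0.7],
  ],
  delta_rot=[
    [0,0,-0.1],
    [0,0,-0.2],
    [0,0,-0.3],
    [0,0,-0.4],
    [0,0,-0.5],
    [0,0,-0.6],
    [0,0,-0.7],
    [0,0,-0.8],
    [0,0,-0.9],
    [0,0,-1],
    [0,0,-1.06],
    [0,0,-1.06],
  ],
  hand=1,
)

```text
time: 16.87
tool_pos: [0.4262, 0.2156, 0.1746]
tcp_rot: [-1.46, -2.776, 0.004]
wrist_force: [-0.8, 0.3, 0.4]
width: 1.006
```

```bash
python3 - <<'E'
from h import *
plan(.600,.224,.12,124.3)
p,w=look("11")
pointer(p,(.600,.2242),thr=90)
E
```

```text
now [0.4262 0.2156 0.1746] yaw 124.52 q [ 4.150e-01 -5.900e-02  2.082e+00  2.000e-03  1.124e+00 -1.890e-01] w 1.006 t 16.87 F [-0.8  0.3  0.4] T [ 0.05 -0.06 -0.01]
slide cm [-9.18, 14.82, 5.36] rot [-0.005, -0.003, 0.004]
lug 49 [517.2 219.1] [26.3 14.3] 2.2 ((516.8043212890625, 217.06591796875), 13.60216999053955) 0.0735
ring 192 [600.9 224.8] [62.2 55. ] 61.5 ((600.8712768554688, 224.6619873046875), 31.271636962890625) 0.0639
knob 81 [600.1 223.2] [41.6 15.2] 61.8 ((599.19677734375, 223.95054626464844), 21.104890823364258) 0.1014
white px 10 centroid dir -13.7 r 3.2
line dir 54.1 -125.9 [ 18.7 304.2]
```

View pics/t11.png

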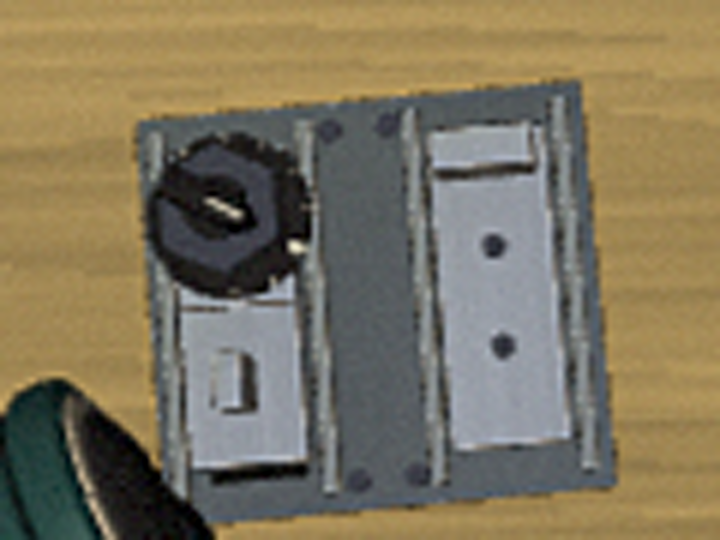

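play_rows(
  slide=[
    [-1,1.6,0],
    [-2.2,3.6,0],
    [-3.4,5.6,0],
    [-4.6,7.6,0],
    [-6,9.8,1],
    [-7.4,12,2],
    [-8.4,13.6,3],
    [-9.18,14.8,3.5],
    [-9.18,14.8,3.5],
    [-9.18,14.8,3.5],
  ],
  delta_rot=[
    [0,0,0.02],
    [0,0,0.025],
    [0,0,0.025],
    [0,0,0.025],
    [0,0,0.025],
    [0,0,0.025],
    [0,0,0.025],
    [0,0,0.025],
    [0,0,0.025],
    [0,0,0.025],
  ],
  hand=1,
)

```text
time: 17.75
tool_pos: [0.6004, 0.2234, 0.1379]
tcp_rot: [-1.5, -2.753, 0.005]
wrist_force: [-0.2, 0.5, 0.2]
width: 1.001
```

```bash
python3 - <<'E'
from h import *
plan(.600,.224,.048,123)
E
```

```text
now [0.6004 0.2234 0.1379] yaw 122.82 q [ 0.316  0.282  1.775  0.002  1.091 -0.258] w 1.001 t 17.75 F [-0.2  0.5  0.2] T [ 0.02 -0.02 -0.03]
slide cm [0.04, 0.05, 8.99] rot [-0.006, -0.004, -0.003]
```

play_rows(
  slide=[
    [0,0,2],
    [0,0,4],
    [0,0,5.5],
    [0,0,7],
    [0,0,8],
    [0,0,8.7],
    [0,0,9],
    [0,0,9],
  ],
  delta_rot=[
    [-0.004,-0.004,0],
    [-0.004,-0.004,0],
    [-0.004,-0.004,0],
    [-0.004,-0.004,0],
    [-0.004,-0.004,0],
    [-0.004,-0.004,0],
    [-0.004,-0.004,0],
    [-0.004,-0.004,0],
  ],
)

```text
time: 18.42
tool_pos: [0.5994, 0.2234, 0.0477]
tcp_rot: [-1.503, -2.758, 0.003]
wrist_force: [0.6, 0.7, 0.1]
width: 0.997
```

play_rows(
  slide=[
    [0,0,0],
    [0,0,0],
    [0,0,0],
    [0,0,0],
    [0,0,0],
    [0,0,0],
    [0,0,0],
  ],
  delta_rot=[
    [0,0,0],
    [0,0,0],
    [0,0,0],
    [0,0,0],
    [0,0,0],
    [0,0,0],
    [0,0,0],
  ],
  hand=0,
  force=50,
)

```text
time: 19.0
tool_pos: [0.6005, 0.2238, 0.0492]
tcp_rot: [1.503, 2.758, -0.001]
wrist_force: [-0.1, -0.6, 5.2]
width: 0.643
```

```bash
python3 - <<'E'
from h import *
plan(.600,.224,.048,123)
E
```

```text
now [0.6005 0.2238 0.0492] yaw 122.82 q [ 3.180e-01  3.740e-01  1.837e+00 -1.000e-03  9.300e-01 -2.540e-01] w 0.643 t 19.0 F [-0.1 -0.6  5.2] T [0.01 0.1  0.02]
slide cm [0.04, -0.03, 0.12] rot [-0.0, 0.001, -0.003]
```

play_rows(
  slide=[
    [0,0,0],
    [0,0,0],
    [0,0,0],
    [0,0,0],
    [0,0,0],
    [0,0,0],
    [0,0,0],
    [0,0,0],
    [0,0,0],
    [0,0,0],
    [0,0,0],
    [0,0,0],
  ],
  delta_rot=[
    [0,0,0.08],
    [0,0,0.16],
    [0,0,0.24],
    [0,0,0.32],
    [0,0,0.4],
    [0,0,0.48],
    [0,0,0.56],
    [0,0,0.64],
    [0,0,0.72],
    [0,0,0.8],
    [0,0,0.88],
    [0,0,0.96],
  ],
  force=70,
)

```text
time: 20.0
tool_pos: [0.5997, 0.2235, 0.0494]
tcp_rot: [2.61, 1.748, -0.003]
wrist_force: [-2.2, -0.5, 4.5]
width: 0.639
```

```bash
python3 - <<'E'
from h import *
plan(.600,.224,.048,4.6)
E
```

```text
now [0.5997 0.2235 0.0494] yaw 67.61 q [ 3.180e-01  3.740e-01  1.838e+00 -1.000e-03  9.320e-01  7.100e-01] w 0.639 t 20.0 F [-2.2 -0.5  4.5] T [-0.04  0.43  0.13]
slide cm [0.06, 0.01, 0.14] rot [0.0, 0.002, 1.1]
```

play_rows(
  slide=[
    [0,0,0],
    [0,0,0],
    [0,0,0],
    [0,0,0],
    [0,0,0],
    [0,0,0],
    [0,0,0],
    [0,0,0],
    [0,0,0],
    [0,0,0],
    [0,0,0],
    [0,0,0],
  ],
  delta_rot=[
    [0,0,0.08],
    [0,0,0.16],
    [0,0,0.24],
    [0,0,0.32],
    [0,0,0.4],
    [0,0,0.48],
    [0,0,0.56],
    [0,0,0.64],
    [0,0,0.72],
    [0,0,0.8],
    [0,0,0.88],
    [0,0,0.94],
  ],
)

```text
time: 21.0
tool_pos: [0.5991, 0.2237, 0.0494]
tcp_rot: [3.119, 0.37, -0.004]
wrist_force: [-1.8, 0.8, 2.0]
width: 0.637
```

play_rows(
  slide=[
    [0,0,0],
    [0,0,0],
    [0,0,0],
    [0,0,0],
  ],
  delta_rot=[
    [0,0,0.03],
    [0,0,0.06],
    [0,0,0.09],
    [0,0,0.09],
  ],
)

```text
time: 21.33
tool_pos: [0.599, 0.2239, 0.0494]
tcp_rot: [3.133, 0.228, -0.004]
wrist_force: [0.6, -0.6, 0.4]
width: 0.643
```

```bash
python3 - <<'E'
from h import *
plan(.600,.224,.048,4.6)
E
```

```text
now [0.599  0.2239 0.0494] yaw 8.32 q [ 0.319  0.373  1.838 -0.     0.933  1.744] w 0.643 t 21.33 F [ 0.6 -0.6  0.4] T [ 0.11  0.   -0.12]
slide cm [0.1, 0.0, 0.14] rot [0.001, 0.002, 0.065]
```

play_rows(
  slide=[
    [0,0,0],
    [0,0,0],
    [0,0,0],
  ],
  delta_rot=[
    [0,0,0.03],
    [0,0,0.05],
    [0,0,0.05],
  ],
)

```text
time: 21.58
tool_pos: [0.599, 0.2239, 0.0494]
tcp_rot: [3.137, 0.149, -0.004]
wrist_force: [-0.9, -0.7, 1.2]
width: 0.639
```

```bash
python3 - <<'E'
from h import *
plan(.600,.224,.048,4.6)
E
```

```text
now [0.599  0.2239 0.0494] yaw 5.45 q [0.319 0.373 1.838 0.    0.933 1.795] w 0.639 t 21.58 F [-0.9 -0.7  1.2] T [ 0.04 -0.06 -0.1 ]
slide cm [0.1, 0.0, 0.14] rot [0.001, 0.002, 0.015]
```

play_rows(
  slide=[
    [0,0,0],
    [0,0,0],
    [0,0,0],
  ],
  delta_rot=[
    [0,0,0.03],
    [0,0,0.05],
    [0,0,0.05],
  ],
)

```text
time: 21.83
tool_pos: [0.599, 0.2237, 0.0494]
tcp_rot: [3.14, 0.071, -0.004]
wrist_force: [0.2, -1.9, 1.1]
width: 0.641
```

```bash
python3 - <<'E'
from h import *
plan(.600,.224,.048,4.6)
E
```

```text
now [0.599  0.2237 0.0494] yaw 2.58 q [ 0.319  0.373  1.838 -0.     0.933  1.845] w 0.641 t 21.83 F [ 0.2 -1.9  1.1] T [-0.12 -0.01 -0.05]
slide cm [0.1, -0.03, 0.14] rot [0.001, 0.003, -0.035]
```

play_rows(
  slide=[
    [0,0,0],
    [0,0,0],
    [0,0,0],
  ],
  delta_rot=[
    [0,0,0.03],
    [0,0,0.06],
    [0,0,0.06],
  ],
)

```text
time: 22.08
tool_pos: [0.5985, 0.2218, 0.0494]
tcp_rot: [3.136, -0.017, -0.006]
wrist_force: [-1.4, -5.8, 4.4]
width: 0.638
```

```bash
python3 - <<'E'
from h import *
plan(.600,.224,.048,4.6)
p=read_camera('scene'); save(p,'s12.png',(340,140,430,220),8)
plan(.600,.224,.048,4.6)
E
```

```text
now [0.5985 0.2218 0.0494] yaw -0.61 q [ 0.318  0.373  1.839 -0.005  0.935  1.902] w 0.638 t 22.08 F [-1.4 -5.8  4.4] T [-0.82  0.18  1.3 ]
slide cm [0.15, -0.23, 0.14] rot [0.005, 0.004, -0.091]
now [0.5985 0.2218 0.0494] yaw -0.56 q [ 0.318  0.373  1.839 -0.005  0.935  1.901] w 0.64 t 22.13 F [-0.7 -5.8  2.8] T [-0.87  0.17  1.28]
slide cm [0.14, -0.22, 0.14] rot [0.005, 0.004, -0.09]
```

View pics/s12.png

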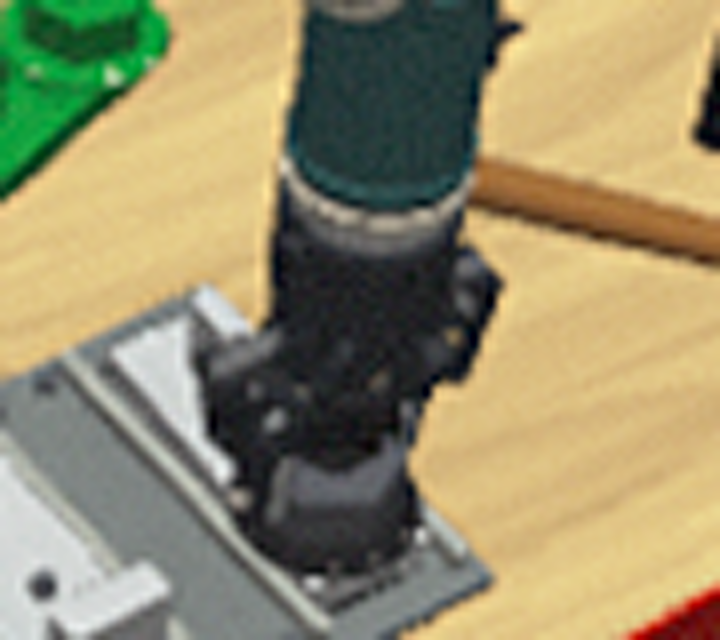

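The moment jumped to 1.3 N·m at yaw -0.6°, so the ring is at its stop. Releasing and lifting clear.

play_rows(
  slide=[
    [0,0,0],
    [0,0,0],
    [0,0,0],
    [0,0,0],
    [0,0,0],
    [0,0,0],
  ],
  delta_rot=[
    [0,0,0],
    [0,0,0],
    [0,0,0],
    [0,0,0],
    [0,0,0],
    [0,0,0],
  ],
  hand=1,
)

```text
time: 22.63
tool_pos: [0.5986, 0.2219, 0.0494]
tcp_rot: [3.137, -0.016, -0.005]
wrist_force: [0.7, -0.2, 0.4]
width: 1.005
```

play_rows(
  slide=[
    [0,0,-2],
    [0,0,-4],
    [0,0,-6],
    [0,0,-9],
    [0,0,-12],
    [-3,0,-13],
    [-6,0,-13],
    [-9,0,-13],
    [-12,0,-13],
    [-15,0,-13],
    [-17,0,-13],
    [-17,0,-13],
  ],
  delta_rot=[
    [0,0,0],
    [0,0,0],
    [0,0,0],
    [0,0,0],
    [0,0,0],
    [0,0,0],
    [0,0,0],
    [0,0,0],
    [0,0,0],
    [0,0,0],
    [0,0,0],
    [0,0,0],
  ],
)

```text
time: 23.63
tool_pos: [0.425, 0.224, 0.1794]
tcp_rot: [3.136, -0.013, -0.01]
wrist_force: [-0.5, 0.1, 0.4]
width: 0.999
```

```bash
python3 - <<'E'
from h import *
plan(.600,.224,.12,124.3)
p,w=look("13")
pointer(p,(.600,.223),thr=90)
c=np.array([.600,.2235]); g=p["image"].min(2)
for v in range(165,210):
    for u in range(225,270):
        q=pix2w(p,u,v,z=.034)[:2]; r=np.hypot(*(q-c))
        if .029<r<.044 and g[v,u]>105: print(u,v,round(r,3),round(np.degrees(np.arctan2(*(q-c)[::-1])),1),g[v,u])
p=read_camera('scene'); save(p,'s13.png',(330,140,430,220),7)
E
```

```text
now [0.425  0.224  0.1794] yaw -0.49 q [ 0.435 -0.056  2.069 -0.003  1.136  2.015] w 0.999 t 23.63 F [-0.5  0.1  0.4] T [ 0.05 -0.04  0.04]
slide cm [17.54, -0.18, 5.83] rot [-0.004, 0.01, -2.178]
lug 47 [514.8 220.3] [12.5 25.9] 89.8 ((515.1300659179688, 220.1666259765625), 13.687490463256836) 0.0736
ring 189 [599.9 220.9] [61.2 55.9] 5.6 ((600.5323486328125, 221.78912353515625), 31.349014282226562) 0.064
knob 81 [599.9 220. ] [41.1 15.2] 61.7 ((600.5803833007812, 219.69866943359375), 20.62356185913086) 0.1017
white px 17 centroid dir 60.1 r 2.3
line dir 66.2 -113.8 [ 22.9 355.6]
255 174 0.042 -31.4 116
239 175 0.043 38.2 121
236 178 0.044 55.0 136
236 179 0.042 58.4 141
235 180 0.043 63.9 124
236 180 0.041 62.1 119
235 181 0.042 67.6 136
262 185 0.042 -88.1 110
259 191 0.037 -116.6 194
260 191 0.039 -114.8 164
260 192 0.041 -118.7 151
261 192 0.043 -116.9 114
236 193 0.042 119.2 133
236 194 0.043 122.7 124
237 194 0.041 125.1 135
237 195 0.043 128.4 137
238 196 0.042 134.1 106
240 197 0.041 143.2 164
257 197 0.043 -142.4 108
240 198 0.043 145.5 160
241 198 0.042 149.0 166
242 198 0.04 152.7 130
256 198 0.044 -147.9 150
242 199 0.043 154.5 159
243 199 0.042 158.2 162
244 199 0.041 162.1 126
254 199 0.044 -156.6 147
245 200 0.043 167.1 165
246 200 0.043 171.1 168
247 200 0.043 175.1 166
248 200 0.043 179.1 163
249 200 0.043 -176.9 160
250 200 0.043 -172.9 170
251 200 0.044 -169.0 171
```

View pics/t13.png

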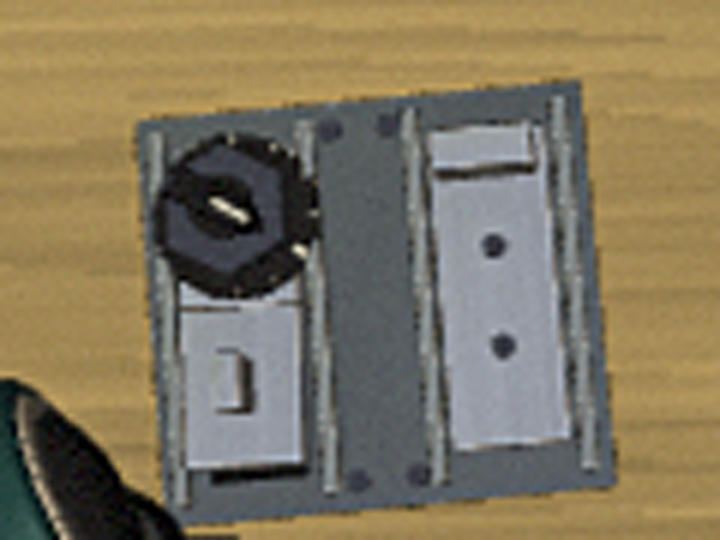

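View pics/s13.png

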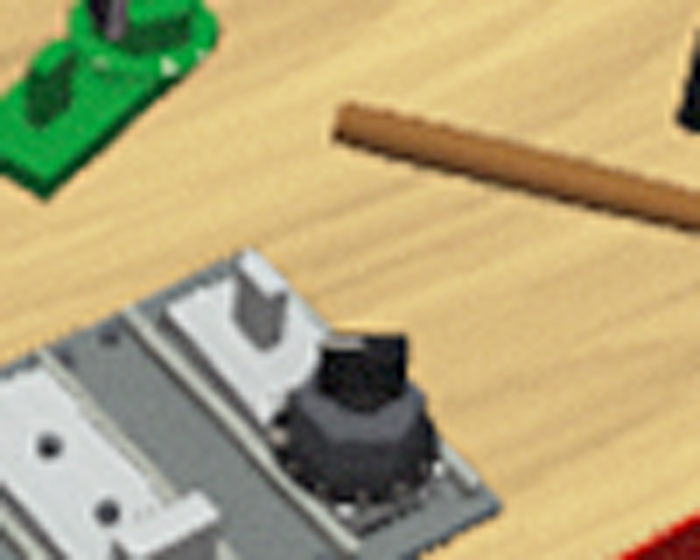

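```bash
python3 - <<'E'
from h import *
p=read_camera('top'); save(p,'t14.png')
a=cv2.imread('pics/top0.png'); b=cv2.imread('pics/t14.png')
d=(cv2.absdiff(cv2.GaussianBlur(a,(5,5),0),cv2.GaussianBlur(b,(5,5),0)).max(2)>40).astype(np.uint8)
n,l,s,c=cv2.connectedComponentsWithStats(d); print([s[i].tolist() for i in range(1,n) if s[i,4]>15])
E
```

```text
[[373, 171, 43, 54, 1208], [243, 176, 13, 19, 101], [258, 177, 5, 14, 49], [235, 178, 7, 18, 56], [245, 183, 6, 4, 17], [240, 197, 21, 32, 600], [147, 211, 129, 189, 12083], [577, 308, 63, 43, 1320], [277, 338, 57, 62, 1229], [331, 353, 5, 6, 20], [297, 357, 38, 40, 230], [308, 386, 36, 14, 139], [356, 387, 17, 13, 81]]
```

View pics/t14.png

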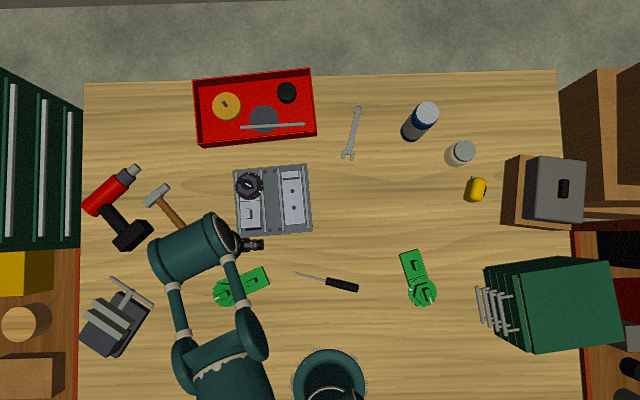

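The only differences from the first picture are the stop (old and new place) and the arm. The plain stop, tools and green look-alikes haven't moved. The stop sits in the left channel at (250,197), so I'm handing in.

```bash
python3 -c "
from h import *
print(finish_job()); print(read_state()['time'])"
```

```text
the job is handed in; nothing more can be done
None
the job is handed in; nothing more can be done
```

I carried the grey depth stop to the free left channel, set its pointer on the broad long mark, and tightened the lock ring clockwise to its stop. I handed the job in at about 24 s of the 67 s allowed; no verdict is reported.

**Last checks**
- **Placing:** the lug, ring and knob tops are at 74, 64 and 102 mm, as they should be for a stop lying flat on the channel floor. It sits within about 2 mm of midway along the rails.
- **Pointer:** it measures -114° to -118° in the world frame, against about -117° for the mark itself. The stop's angle would put the mark at -119.5°. So the pointer is on the mark within a few degrees.
- **Ring:** it turned about 120° relative to the stop, as predicted. The moment then jumped to 1.3 N·m, well above the 0.12 N·m friction, so it is at its stop.
- **Bystanders:** the last picture shows the plain stop and the visible bench items where they were. The arm covers part of the hammer and of one green stop there. The gripper is clear of everything.

**What disagreed**
- The final tightening turned the stop about 3° clockwise within its rail clearance. It is still flat between the rails, and I left it rather than disturb it again.
- The gripper read about 27 mm when holding the 16 mm knob. I did not find out why, but the pointer moved as intended.
- While checking that grip I lifted about 4 mm and felt a load close to the stop's weight. The stop may therefore have risen briefly in its channel before the knob was turned. I set it back down, and it measured flat afterwards.

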